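# Mount and clamp a spool adapter on a presetter fixture

### The arm

A 6-joint arm with a two-finger parallel gripper is mounted at the origin on the work surface. World frame = base frame: x ahead of the robot, y to its left, z up, the work surface at z = 0. Lengths are in m, angles in degrees, forces in N, time in s.
With the tool pointing down it reaches from about 0.25 to 0.725 m from the base axis. Payload 9.7 kg.
Tool frame: the origin (TCP) lies on the centre line of the jaws, within the pads' length; the fingertips stand 19 mm ahead of it and the grasp point (between the pads) is the TCP; z points along the fingers, y is the direction in which the jaws open and shut (so a half turn about z gives the same grasp; the last joint's range is limited). The gripper opens to 85 mm and grips with 20 to 120 N. Pads are 22 mm wide; open, the fingers measure 114 mm over their backs; the gripper's body (76 mm by 85 mm) begins 54 mm behind the grasp point. The pads swing forward as they close: fully open they stand 13 mm farther back than shut.
Start: joints at [65.604, 4.979, 10.078, 95.1, 0, 90], TCP at [0.227, 0.501, 0.25] pointing down, gripper open.
Joint ranges: [-179.16, 179.16], [-48.56, 103.87], [-65.8, 70.77], [-126.05, 130.52], [-82.76, 87.17], [-180, 180]. Speed limits (degrees/s): [127.2, 127.2, 147.25, 180, 180, 180].

### API

Orientations are given as [roll, pitch, yaw] about the fixed x, y, z axes, in that order (R = Rz(yaw) Ry(pitch) Rx(roll)).
In Python, from workcell import bot gives the robot as it stands.
- The arm moves only by the tool servo_tool, never from a script. Its argument "motion" is a list that holds one entry, the list of rows, each a list of 6 numbers: the shift along the tool's x, y, z in mm, then the turn, a rotation vector about the tool's x, y, z in rad. A call has 1 to 5 rows; each row shifts and turns the commanded pose from where the row before left it, along the tool's axes as they then stand; what a row does not reach is not made up. A row lasts 1/10 s, in which the tool goes at most 50 mm and 8.59 degrees, less where a joint would pass 70% of its speed; a pose out of reach is approached as far as the arm can. A call is refused whole if a number of a shift passes 50 or a number of a turn 0.15, either way. A call with a gripper value outside its range is refused whole. "gripper" is the finger opening in mm, from 0 to 85.4, set as the call begins (left out, the last holds). The fingers move at their own pace and stop on an object; "newtons" is the grip in N (left out, the last holds). Time passes only in rows, so rows that do not move let the fingers close. It gives the time, the measured TCP pose, the force and the opening at its end, in the units of the state.
- bot.get_obs(): the state, without advancing time (a new reading comes with each control period).
- bot.camera(name): name is "side" or "top"; returns a dict with "color" (384x512x3 uint8, red, green, blue), "fx", "fy", "cx", "cy" (pixels), "R" (3x3) and "t" (3): a world point X has camera coordinates R X + t. Camera axes: x right, y down, z forward; pixel columns grow to the right and rows downward; lengths in m; the calibration is good to about 2 mm. A picture is of the moment at which its call begins. There is no depth.
- bot.job_done(): hands the job in, once; it reports no verdict.
Trained networks look in a picture, given as the dict that the camera call returned (one of the last four; its "shot" number tells which), for a name from the list of things; names that differ only in an ending like _2 or _b are one class to them, and where a whole thing is asked for, a point or a joint stands for the part that bears it (a point fixed in the world has none). Each returns a list of dicts, best first, with "confidence" (0 to 1); they miss things now and then, are a little off and sometimes report something else, mostly with a low value. They report only what shows in the picture. A call takes as long as a camera call. They do not tell look-alikes from the thing itself.
- bot.look_for(picture, label): "rect" ([left, top, width, height] in pixels, round what is visible of it).
The state is a dict: "time": time; "q": joint angles; "qd": joint speeds; "joint_efforts": joint torques, N m; "ee_pos": TCP position; "tcp_rot": TCP orientation; "wrist_force": force on the tool from outside, world axes, zero at the start; "torque": the same for the moment, N m; "opening": finger opening in m.
Only numpy, scipy, OpenCV 4.12 (cv2) and the standard library are available. Lean on these libraries where they do the work, as an engineer would, in place of code of your own. Each camera call takes 0.05 s, during which the arm holds its last target.

### The job

Set the spool upright over the fixture's spindle, lowering it gently until it sits fully down, and let go. Then tighten the four T-handled claw screws clockwise in two passes, first each about half of its travel (some 45 degrees), then each fully home to its stop, and in both passes crisscross: each pair of diagonally opposite screws one after the other before the other pair. Leave the other things on the table where they are.

Things in the scene. Friction and masses are not known exactly. Their poses are not given: they have to be found in the camera images.
- fixture: round aluminium clamping fixture fixed to the table, 270 mm across; origin at the centre of its underside on the table, z up. Its own axes turn with it. Four claw screws stand at the corners of a square on it, each 95 mm from its centre (at 45, 135, 225 and 315 degrees from its x axis).
- seat (a point): centre of the fixture's flat round seat (156 mm across), 30 mm above the table, at the foot of the fixed upright spindle: 26 mm diameter, tip tapered to 16 mm over its last 12 mm, 58 mm tall above the seat. The spool's lower flange rests on this seat when it is fully down.
- spool_mid (a point): centre (half-way up, on the axis) of the loose aluminium spool, which stands upright on the table: 70 mm tall, about 0.4 to 0.7 kg, through bore 30 mm; lower flange 140 mm across and 12 mm thick, waist 42 mm across, top flange 52 mm across and 16 mm thick (its middle 27 mm above this point), which is the place to grip. Seated, this point is 35 mm above the seat.
- screw_a (a joint): angle of claw screw a in rad: 0 fully loose, 1.5 fully tight at its stop; grows clockwise as seen from above, stays where it is left, turns against a friction of about 0.1 N m, by gripping the bar or by pushing one end of it sideways. Starts loose between 0 and 0.2. Diagonally opposite screw c.
- handle_a (a point): centre of the black T-handle bar of claw screw a, on the screw's axis (fixture's +x, +y corner), 80 mm above the table; bar 90 mm long, 16 mm wide, 24 mm tall, level. Its x axis runs along the bar, z up. A steel claw of the same width under the bar (46 to 54 mm above the table) reaches 40 mm from the screw axis along +x. Loose, bar and claw lie across the direction to the spindle; tight, they point at the spindle and the claw lies 4 mm above the seated spool's lower flange.
- screw_b (a joint): angle of claw screw b in rad: 0 fully loose, 1.5 fully tight at its stop; grows clockwise as seen from above, stays where it is left, turns against a friction of about 0.1 N m, by gripping the bar or by pushing one end of it sideways. Starts loose between 0 and 0.2. Diagonally opposite screw d.
- handle_b (a point): centre of the black T-handle bar of claw screw b, on the screw's axis (fixture's -x, +y corner), 80 mm above the table; bar 90 mm long, 16 mm wide, 24 mm tall, level. Its x axis runs along the bar, z up. A steel claw of the same width under the bar (46 to 54 mm above the table) reaches 40 mm from the screw axis along +x. Loose, bar and claw lie across the direction to the spindle; tight, they point at the spindle and the claw lies 4 mm above the seated spool's lower flange.
- screw_c (a joint): angle of claw screw c in rad: 0 fully loose, 1.5 fully tight at its stop; grows clockwise as seen from above, stays where it is left, turns against a friction of about 0.1 N m, by gripping the bar or by pushing one end of it sideways. Starts loose between 0 and 0.2. Diagonally opposite screw a.
- handle_c (a point): centre of the black T-handle bar of claw screw c, on the screw's axis (fixture's -x, -y corner), 80 mm above the table; bar 90 mm long, 16 mm wide, 24 mm tall, level. Its x axis runs along the bar, z up. A steel claw of the same width under the bar (46 to 54 mm above the table) reaches 40 mm from the screw axis along +x. Loose, bar and claw lie across the direction to the spindle; tight, they point at the spindle and the claw lies 4 mm above the seated spool's lower flange.
- screw_d (a joint): angle of claw screw d in rad: 0 fully loose, 1.5 fully tight at its stop; grows clockwise as seen from above, stays where it is left, turns against a friction of about 0.1 N m, by gripping the bar or by pushing one end of it sideways. Starts loose between 0 and 0.2. Diagonally opposite screw b.
- handle_d (a point): centre of the black T-handle bar of claw screw d, on the screw's axis (fixture's +x, -y corner), 80 mm above the table; bar 90 mm long, 16 mm wide, 24 mm tall, level. Its x axis runs along the bar, z up. A steel claw of the same width under the bar (46 to 54 mm above the table) reaches 40 mm from the screw axis along +x. Loose, bar and claw lie across the direction to the spindle; tight, they point at the spindle and the claw lies 4 mm above the seated spool's lower flange.
- ring_gauge: a bystander: steel setting ring, 64 mm across, 20 mm high, lying flat between the robot and the work; origin at the centre of its underside
- tool_holder: a bystander: steel tool holder standing upright, 56 mm across, 85 mm high, beyond the work; origin at the centre of its underside
- mouse: a bystander: black computer mouse, 100 x 58 x 34 mm, on a black mat; origin at the centre of its underside
- screwdriver: a bystander: screwdriver 170 mm long, lying on the table; origin under its middle
- mug: a bystander: white mug, 80 mm across, 90 mm high; origin at the centre of its underside
Things that resemble listed ones, but are neither listed nor needed, are in the scene too. Leave any blue or green look-alike of the part that bears spool_mid alone.

How it is judged (in metres and radians):
On the way, in this order (a step that is already met when the one before it is completed fails the run):
1. the spool sits fully down on the seat, released, all screws still loose (horizontal distance between spool_mid and seat below 0.006 m and z of spool_mid in the frame of seat below 0.039 m and angle between spool_mid's own z axis and vertical below 0.05 rad and value of joint each of screw_a, screw_b, screw_c, screw_d below 0.4 rad and contact force between spool and the fingers below 0.5 N), for 0.2 s.
2. first pass: all four screws snugged (beyond 0.4 rad) (value of joint each of screw_a, screw_b, screw_c, screw_d above 0.4 rad), for 0.1 s.
At the end, for the whole second after the job is handed in: the spool is upright (within 0.05 rad) and fully down on the seat (within 4 mm), centred within 6 mm and at rest; all four screws are turned beyond 1.3 rad of their 1.5 rad (horizontal distance between spool_mid and seat below 0.006 m and z of spool_mid in the frame of seat below 0.039 m and angle between spool_mid's own z axis and vertical below 0.05 rad and value of joint each of screw_a, screw_b, screw_c, screw_d above 1.3 rad and linear speed of spool below 0.02 m/s); the robot touches nothing.
It fails at once if a screw is tightened (beyond 0.4 rad) while the spool is not seated (value of joint any of screw_a, screw_b, screw_c, screw_d above 0.4 rad and not (horizontal distance between spool_mid and seat below 0.006 m and z of spool_mid in the frame of seat below 0.039 m and angle between spool_mid's own z axis and vertical below 0.05 rad)).
It fails at once if a screw is turned beyond 1.1 rad while another has not yet had its first pass (is below 0.4 rad) (value of joint any of screw_a, screw_b, screw_c, screw_d above 1.1 rad and value of joint any of screw_a, screw_b, screw_c, screw_d below 0.4 rad).
It fails at once if not crisscross: two neighbouring screws are past a mark while the other two are not yet (the mark is 0.4 rad for the first pass and 1.2 rad for the second) (((value of joint each of screw_a, screw_b above 0.4 rad and value of joint each of screw_c, screw_d below 0.4 rad) or (value of joint each of screw_b, screw_c above 0.4 rad and value of joint each of screw_d, screw_a below 0.4 rad) or (value of joint each of screw_c, screw_d above 0.4 rad and value of joint each of screw_a, screw_b below 0.4 rad) or (value of joint each of screw_d, screw_a above 0.4 rad and value of joint each of screw_b, screw_c below 0.4 rad)) or ((value of joint each of screw_a, screw_b above 1.2 rad and value of joint each of screw_c, screw_d below 1.2 rad) or (value of joint each of screw_b, screw_c above 1.2 rad and value of joint each of screw_d, screw_a below 1.2 rad) or (value of joint each of screw_c, screw_d above 1.2 rad and value of joint each of screw_a, screw_b below 1.2 rad) or (value of joint each of screw_d, screw_a above 1.2 rad and value of joint each of screw_b, screw_c below 1.2 rad))).
It fails at once if the spool is dropped or slammed (over 0.5 m/s) onto the spindle (horizontal distance between spool_mid and seat below 0.015 m and z of spool_mid in the frame of seat below 0.09 m and linear speed of spool above 0.5 m/s).
It fails at once if a bystander is moved by more than 30 mm (distance of any of ring_gauge, tool_holder, mouse, screwdriver, mug from where it was at the start of the episode above 0.03 m).
It also fails if it takes over 72 s, if anything falls off the work surface, if the arm or the gripper's body presses on something with over 40 N, if the wrist force passes 120 N, or if a joint passes its speed limit or range.

## Working session

There is one attempt and no reset: what is moved stays moved. The work goes in short steps, Python scripts to look and compute and a tool call to move; the robot and the scene stay as the last step left them, time stands still between calls to the robot, and variables do not carry over. Pictures are saved under pics/ and viewed, and the job is handed in when it is done.

Besides the shell and the picture viewer there is one more tool, called after "Call:" as name([rows], argument=value, ...), one row to a line, values as JSON. servo_tool: Moves the arm, as the interface text tells. Its arguments: {"type":"object","properties":{"motion":{"type":"array","items":{"type":"array","items":{"type":"array","items":{"type":"number"}}}},"gripper":{"type":"number"},"newtons":{"type":"number"}},"required":["motion"]}

```bash
mkdir -p pics; ls; cat > h.py <<'E'
import numpy as np, cv2
from workcell import bot
def snap(name,tag):
    p=bot.camera(name); cv2.imwrite(f'pics/{tag}.png',cv2.cvtColor(p['color'],cv2.COLOR_RGB2BGR)); return p
def proj(p,X):
    c=np.asarray(p['R'])@np.asarray(X,float)+np.asarray(p['t']); return np.array([p['fx']*c[0]/c[2]+p['cx'],p['fy']*c[1]/c[2]+p['cy']])
def onz(p,uv,z):
    R=np.asarray(p['R']);t=np.asarray(p['t']); C=-R.T@t
    d=R.T@np.array([(uv[0]-p['cx'])/p['fx'],(uv[1]-p['cy'])/p['fy'],1]); return C+d*(z-C[2])/d[2]
E
python3 - <<'E'
from h import *
import pickle
print(bot.get_obs())
for n in('side','top'):
    p=snap(n,n+'0'); pickle.dump(p,open(n+'0.pkl','wb'))
    print(n,p['fx'],p['cx'],p['cy'],-np.array(p['R']).T@np.array(p['t']),np.array(p['R']))
    for l in('fixture','spool_mid','handle_a','ring_gauge','tool_holder','mouse','screwdriver','mug'):
        print(l,[(np.round(d['rect']).tolist(),round(d['confidence'],2)) for d in bot.look_for(p,l)])
E
```

```text
pics
{'time': 0.0, 'q': array([6.56024337e+01, 5.01256758e+00, 1.00338272e+01, 9.50995321e+01,
       2.20752916e-04, 9.00009735e+01]), 'qd': array([ 0.00324902, -0.00937393, -0.01120841,  0.05903543,  0.01588238,
       -0.02484387]), 'joint_efforts': array([ 1.48622985e-03, -5.20391572e+01,  4.64797568e+01,  1.64684089e-02,
        1.69739992e-04, -2.75153127e-05]), 'ee_pos': array([0.22710044, 0.50069915, 0.24956336]), 'tcp_rot': array([-1.79921728e+02, -2.19422775e-04,  1.55601460e+02]), 'wrist_force': array([-0.41181158, -0.50998239,  0.32226108]), 'torque': array([-0.02479403, -0.05320207,  0.06179547]), 'opening': 0.08551183854569766}
side 374.2215925920202 258.5098641029065 194.51391127340779 [ 0.41085561 -0.88214247  1.07035818] [[ 0.99977829 -0.00961341  0.01873393]
 [ 0.00566337 -0.73414537 -0.67896871]
 [ 0.02028064  0.67892427 -0.73392815]]
fixture [([248.0, 206.0, 82.0, 70.0], 0.94), ([277.0, 177.0, 33.0, 26.0], 0.53)]
spool_mid [([184.0, 252.0, 43.0, 39.0], 0.87), ([277.0, 176.0, 36.0, 25.0], 0.86), ([173.0, 146.0, 37.0, 29.0], 0.8), ([213.0, 169.0, 32.0, 27.0], 0.63),
[... 656 characters left out ...]
93]
 [-0.98862793 -0.02387582 -0.14847478]
 [ 0.14893493 -0.01880282 -0.98866822]]
fixture [([261.0, 126.0, 88.0, 91.0], 0.84)]
spool_mid [([134.0, 271.0, 51.0, 48.0], 0.8), ([196.0, 132.0, 46.0, 45.0], 0.72), ([187.0, 217.0, 47.0, 42.0], 0.72), ([318.0, 244.0, 48.0, 45.0], 0.72), ([109.0, 210.0, 51.0, 48.0], 0.59)]
handle_a [([307.0, 191.0, 31.0, 12.0], 0.63), ([271.0, 163.0, 14.0, 30.0], 0.59), ([336.0, 140.0, 8.0, 31.0], 0.5)]
ring_gauge [([257.0, 206.0, 19.0, 21.0], 0.62)]
tool_holder [([262.0, 95.0, 17.0, 18.0], 0.74), ([198.0, 134.0, 44.0, 43.0], 0.39), ([303.0, 190.0, 36.0, 12.0], 0.24)]
mouse [([111.0, 147.0, 24.0, 37.0], 0.84)]
screwdriver [([397.0, 179.0, 14.0, 51.0], 0.53)]
mug []
```

```bash
python3 - <<'E'
import cv2
for n,(x,y,w,h) in {'side':(150,110,220,240),'top':(90,80,330,250)}.items():
    im=cv2.imread(f'pics/{n}0.png'); c=im[y:y+h,x:x+w]; s=min(800/w,600/h); cv2.imwrite(f'pics/{n}0c.png',cv2.resize(c,None,fx=s,fy=s,interpolation=cv2.INTER_CUBIC)); print(n,s)
E
```

```text
side 2.5
top 2.4
```

View pics/side0c.png

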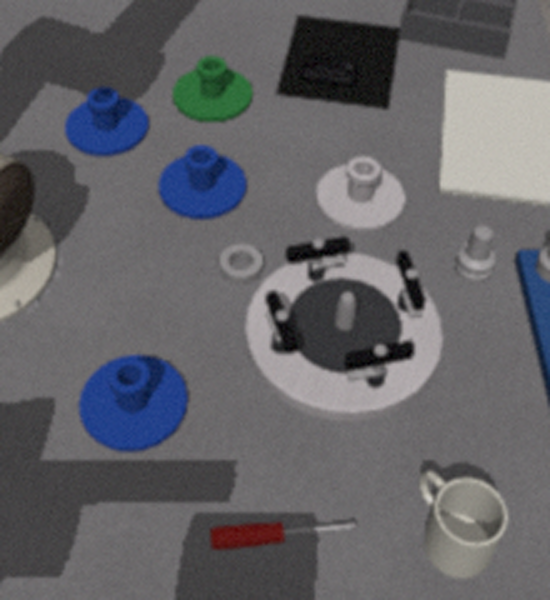

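View pics/top0c.png

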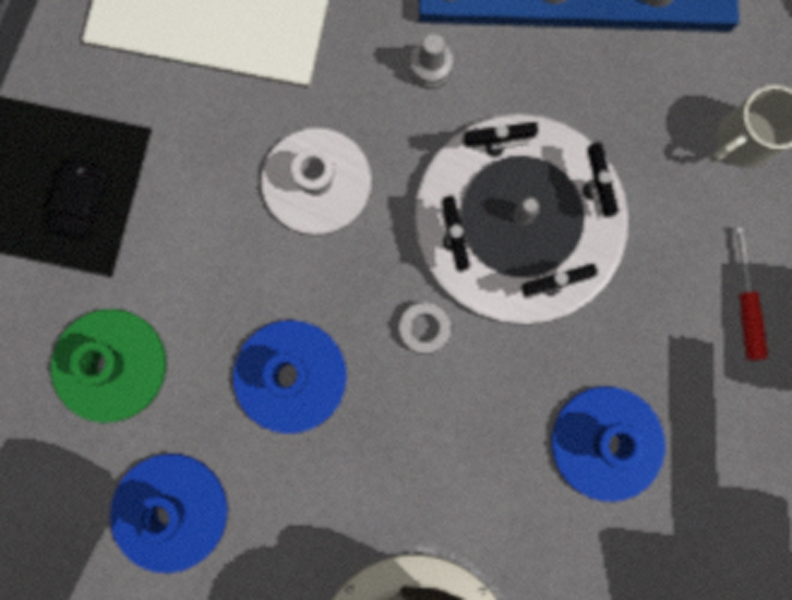

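The loose aluminium (pinkish-white) spool is at side px ≈(295,180) and top px ≈(221,153). Things that could be mistaken for it: blue spools at top px (211,235), (343,265) and (160,294), the green one at (135,231), plus the fixture itself at (307,170) and the tool holder at (270,105). I choose the bare-metal one and check it in a close crop.

```bash
python3 - <<'E'
import cv2,numpy as np
def c(n,x,y,w,h,s): return cv2.resize(cv2.imread(f'pics/{n}0.png')[y:y+h,x:x+w],None,fx=s,fy=s,interpolation=cv2.INTER_CUBIC)
cv2.imwrite('pics/sp.png',np.hstack([c('top',195,128,55,55,7),c('side',268,165,55,55,7)]))
cv2.imwrite('pics/ft.png',c('top',258,122,100,100,6)); cv2.imwrite('pics/fs.png',c('side',240,198,96,80,7))
E
```

```text
(no output)
```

View pics/sp.png

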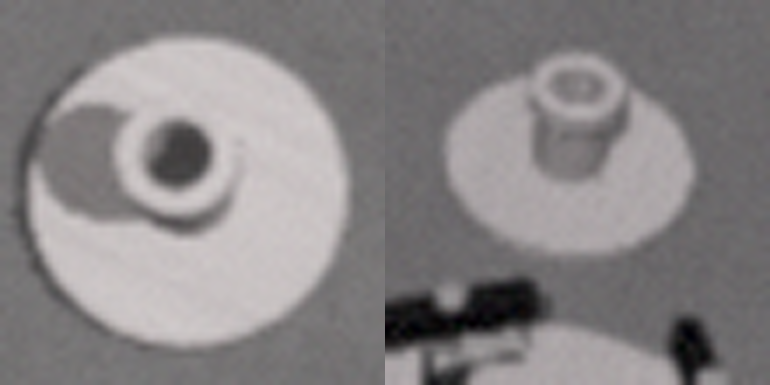

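View pics/ft.png

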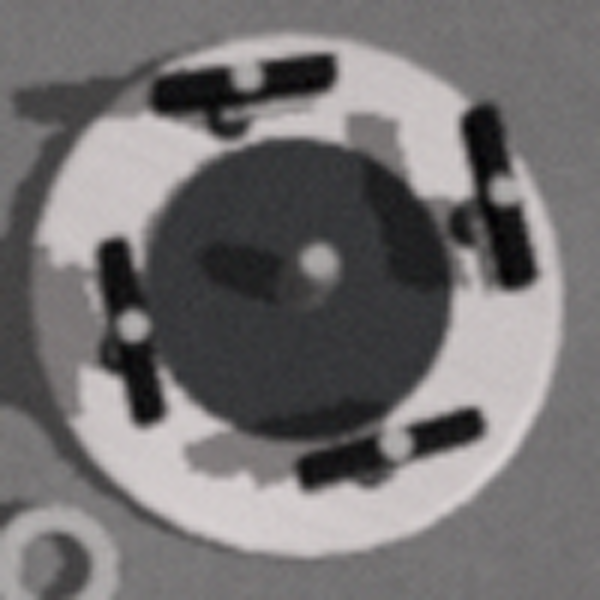

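View pics/fs.png

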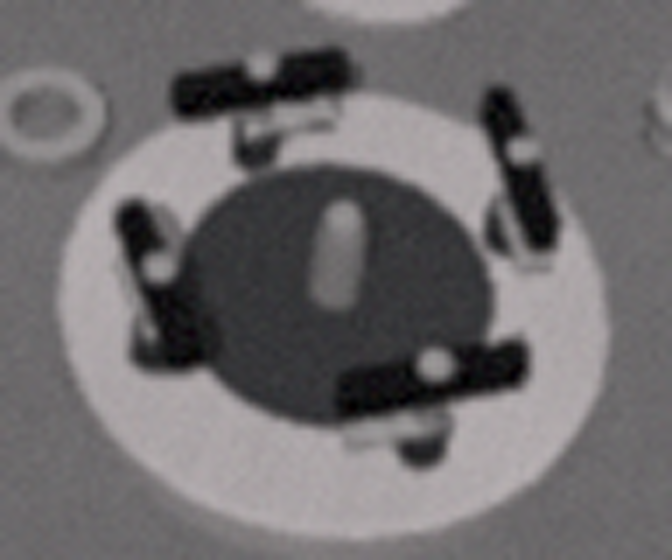

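The crop confirms a bare aluminium spool with its bore open upward (top px ≈(220,150)). Now I measure.

```bash
cat > m.py <<'E'
from h import *
import pickle
from scipy.optimize import least_squares
T=pickle.load(open('top0.pkl','rb'));S=pickle.load(open('side0.pkl','rb'))
def tri(a,b):
    r=least_squares(lambda X:np.r_[proj(T,X)-a,proj(S,X)-b],[.4,0,.05]); return r.x,np.abs(r.fun).max()
ft=lambda u,v:np.array([258+(u+.5)/6-.5,122+(v+.5)/6-.5]); fs=lambda u,v:np.array([240+(u+.5)/7-.5,198+(v+.5)/7-.5])
pt=lambda u,v:np.array([195+(u+.5)/7-.5,128+(v+.5)/7-.5]); ps=lambda u,v:np.array([268+(u-385+.5)/7-.5,165+(v+.5)/7-.5])
P=[]
for a,b in [((133,325),(159+103,66)),((247,75),(523,149)),((504,190),(435,364)),((397,443),(159,267))]:
    X,e=tri(ft(*a),fs(*b)); P.append(X); print('cap',X.round(4),e.round(2))
P=np.array(P);print('mean',P.mean(0).round(4),'rad',np.linalg.norm((P-P.mean(0))[:,:2],axis=1).round(4),'ang',np.degrees(np.arctan2(*(P-P.mean(0))[:,1::-1].T)).round(1))
print('tip',tri(ft(320,261),fs(345,212)))
print('spooltop',tri(pt(178,157),ps(578,88)))
# disc fits
def circ(p,thr,box,z,R,inv=False,c0=None):
    x,y,w,h=box; g=cv2.cvtColor(p['color'],cv2.COLOR_RGB2GRAY)[y:y+h,x:x+w]
    g=cv2.GaussianBlur(cv2.resize(g,None,fx=4,fy=4,interpolation=cv2.INTER_CUBIC),(0,0),2)
    m=((g<thr) if inv else (g>thr)).astype(np.uint8)
    cs,_=cv2.findContours(m,cv2.RETR_EXTERNAL,cv2.CHAIN_APPROX_NONE); c=max(cs,key=cv2.contourArea)[:,0,:]
    pts=np.array([onz(p,((u+.5)/4-.5+x,(v+.5)/4-.5+y),z)[:2] for u,v in c])
    r=least_squares(lambda q:np.linalg.norm(pts-q[:2],axis=1)-q[2],np.r_[np.median(pts,0),R],loss='soft_l1',f_scale=.001)
    return r.x.round(4),np.median(abs(np.linalg.norm(pts-r.x[:2],axis=1)-r.x[2])).round(4)
for thr in(145,): 
  print('spool flange top',circ(T,thr,(195,128,55,55),.012,.07),'side',circ(S,thr,(268,165,55,36),.012,.07))
  print('fix outer(z.03) top',circ(T,thr,(255,120,102,100),.03,.135),'side',circ(S,thr,(240,198,96,80),.03,.135))
print('seat top',circ(T,90,(270,138,70,62),.03,.078,True),'side',circ(S,90,(240,220,76,40),.03,.078,True))
E
python3 m.py
```

```text
cap [ 0.5017 -0.0375  0.0946] 0.19
cap [ 0.6246 -0.0905  0.096 ] 0.14
cap [ 0.5716 -0.2135  0.0946] 0.17
cap [ 0.4487 -0.1613  0.0959] 0.14
mean [ 0.5366 -0.1257  0.0953] rad [0.0948 0.0947 0.0945 0.0949] ang [ 111.6   21.8  -68.3 -158. ]
tip (array([ 0.53618911, -0.12602273,  0.09175973]), np.float64(0.1139138806818778))
spooltop (array([0.57931582, 0.13539972, 0.06922679]), np.float64(0.00044629049637023854))
spool flange top (array([0.5811, 0.1329, 0.0678]), np.float64(0.0029)) side (array([0.5789, 0.1348, 0.0671]), np.float64(0.0021))
fix outer(z.03) top (array([ 0.5506, -0.1274,  0.1189]), np.float64(0.0172)) side (array([ 0.5302, -0.1412,  0.1213]), np.float64(0.0143))
seat top (array([ 0.5315, -0.1273,  0.084 ]), np.float64(0.0098)) side (array([ 0.5287, -0.1281,  0.0829]), np.float64(0.0072))
```

```bash
cat >> m.py <<'E'
print('----')
C=np.array([.5365,-.1258])
for nm,a,b,cap in [('1',(112,240),(150,418),0),('2',(155,95),(335,68),1),('3',(482,108),(520,285),2),('4',(300,475),(483,422),3)]:
    A=onz(T,ft(*a),.088);B=onz(T,ft(*b),.088); d=(A-B)[:2]
    ang=np.degrees(np.arctan2(d[1],d[0])); phi=np.degrees(np.arctan2(*(C-P[cap][:2])[::-1]))
    s=(phi+85.9-ang+90)%180-90
    print(nm,P[cap].round(4),'len',np.linalg.norm(d).round(3),'bar ang',round(ang%180,1),'phi',round(phi,1),'screw rad',round(np.radians(s),2),'mid',((A+B)/2).round(4))
E
python3 m.py | sed -n '/----/,$p'
```

```text
----
1 [ 0.5017 -0.0375  0.0946] len 0.087 bar ang 12.6 phi -68.5 screw rad 0.08 mid [ 0.5018 -0.037   0.088 ]
2 [ 0.6246 -0.0905  0.096 ] len 0.088 bar ang 100.4 phi -158.2 screw rad 0.13 mid [ 0.6243 -0.0907  0.088 ]
3 [ 0.5716 -0.2135  0.0946] len 0.088 bar ang 11.1 phi 111.8 screw rad 0.12 mid [ 0.5709 -0.2136  0.088 ]
4 [ 0.4487 -0.1613  0.0959] len 0.091 bar ang 107.5 phi 22.0 screw rad 0.01 mid [ 0.4475 -0.1604  0.088 ]
```

Call:
servo_tool([
  [[0,0,0,0,0,0.1]],
])

```text
time: 1.0
ee_pos: [0.2272, 0.5009, 0.2503]
tcp_rot: [-180.0, 0.0, 149.8]
wrist_force: [-0.2, 0.8, 0.3]
opening: 0.0854
```

```bash
python3 -c "
from h import *
o=bot.get_obs();print(o['time'],o['q'],o['ee_pos'],o['tcp_rot'])"
```

```text
1.0 [ 6.56058409e+01  4.98041736e+00  1.00780535e+01  9.50985491e+01
 -3.25181956e-03  9.57678354e+01] [0.22717217 0.50089745 0.25026814] [-1.79999418e+02  3.32711216e-03  1.49838006e+02]
```

Call:
servo_tool([
  [[0,0,0,0,0,-0.132],[0,0,0,0,0,-0.132],[0,0,0,0,0,-0.132],[0,0,0,0,0,-0.131]],
])

```text
time: 1.4
ee_pos: [0.2272, 0.5009, 0.2503]
tcp_rot: [-180.0, 0.0, -179.6]
wrist_force: [0.2, -0.3, -0.7]
opening: 0.0854
```

Call:
servo_tool([
  [[-20,-25,0,0,0,-0.007],[-32,-33,0,0,0,0],[-32,-33,0,0,0,0],[-32,-33,0,0,0,0],[-32,-33,0,0,0,0]],
])

```text
time: 1.9
ee_pos: [0.3772, 0.3436, 0.2504]
tcp_rot: [180.0, 0.0, -179.5]
wrist_force: [1.1, 1.2, -0.1]
opening: 0.0851
```

Call:
servo_tool([
  [[-32,-33,0,0,0,0],[-32,-33,0,0,0,0],[-32,-33,5,0,0,0],[-32,-33,15,0,0,0],[-32,-33,15,0,0,0]],
])

```text
time: 2.4
ee_pos: [0.5389, 0.1797, 0.2153]
tcp_rot: [180.0, 0.1, -179.5]
wrist_force: [0.4, 1.7, 0.2]
opening: 0.0853
```

Call:
servo_tool([
  [[-25,-28,20,0,0,0],[-15,-16,25,0,0,0],[0,0,15,0,0,0],[0,0,0,0,0,0]],
])

```text
time: 2.8
ee_pos: [0.5769, 0.1372, 0.1527]
tcp_rot: [-180.0, -0.2, -179.6]
wrist_force: [-0.1, 0.8, -0.3]
opening: 0.0855
```

```bash
python3 - <<'E'
from h import *
o=bot.get_obs();print(o['time'],o['ee_pos'])
a=snap('top','t1');b=snap('side','s1')
t=cv2.imread('pics/t1.png')[110:210,170:270];s=cv2.imread('pics/s1.png')[120:220,245:345]
cv2.imwrite('pics/c1.png',cv2.resize(np.hstack([t,s]),None,fx=4,fy=4,interpolation=cv2.INTER_CUBIC))
print(proj(a,o['ee_pos'])-[170,110],proj(b,o['ee_pos'])-[245,120])
E
```

```text
2.8 [0.57688309 0.13717764 0.15268877]
[46.70676082 32.41234906] [51.50850882 40.52834197]
```

View pics/c1.png

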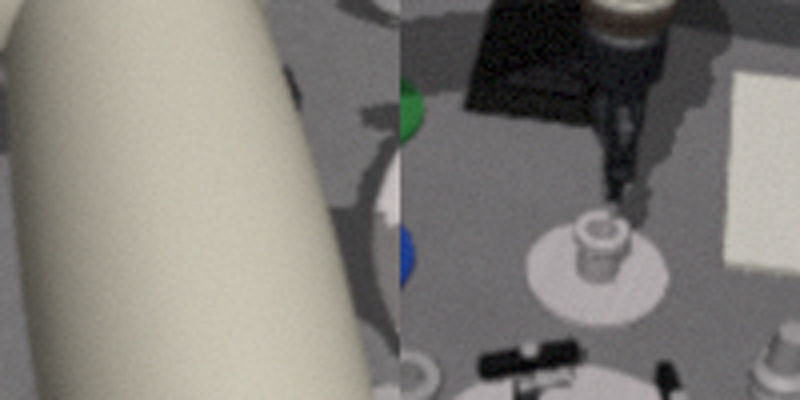

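```bash
python3 - <<'E'
from m import *
for X in [(.577,.0945,.14),(.577,.0945,.2),(.579,.1352,.07),(.579,.1352,.0)]: print(X,(proj(S,X)-[245,120])*4+[400,0])
E
```

```text
cap [ 0.5017 -0.0375  0.0946] 0.19
cap [ 0.6246 -0.0905  0.096 ] 0.14
cap [ 0.5716 -0.2135  0.0946] 0.17
cap [ 0.4487 -0.1613  0.0959] 0.14
mean [ 0.5366 -0.1257  0.0953] rad [0.0948 0.0947 0.0945 0.0949] ang [ 111.6   21.8  -68.3 -158. ]
tip (array([ 0.53618911, -0.12602273,  0.09175973]), np.float64(0.1139138806818778))
spooltop (array([0.57931582, 0.13539972, 0.06922679]), np.float64(0.00044629049637023854))
spool flange top (array([0.5811, 0.1329, 0.0678]), np.float64(0.0029)) side (array([0.5789, 0.1348, 0.0671]), np.float64(0.0021))
fix outer(z.03) top (array([ 0.5506, -0.1274,  0.1189]), np.float64(0.0172)) side (array([ 0.5302, -0.1412,  0.1213]), np.float64(0.0143))
seat top (array([ 0.5315, -0.1273,  0.084 ]), np.float64(0.0098)) side (array([ 0.5287, -0.1281,  0.0829]), np.float64(0.0072))
----
1 [ 0.5017 -0.0375  0.0946] len 0.087 bar ang 12.6 phi -68.5 screw rad 0.08 mid [ 0.5018 -0.037   0.088 ]
2 [ 0.6246 -0.0905  0.096 ] len 0.088 bar ang 100.4 phi -158.2 screw rad 0.13 mid [ 0.6243 -0.0907  0.088 ]
3 [ 0.5716 -0.2135  0.0946] len 0.088 bar ang 11.1 phi 111.8 screw rad 0.12 mid [ 0.5709 -0.2136  0.088 ]
4 [ 0.4487 -0.1613  0.0959] len 0.091 bar ang 107.5 phi 22.0 screw rad 0.01 mid [ 0.4475 -0.1604  0.088 ]
(0.577, 0.0945, 0.14) [608.56985983 204.45112812]
(0.577, 0.0945, 0.2) [615.07254278 154.57258574]
(0.579, 0.1352, 0.07) [600.3287093  228.13899519]
(0.579, 0.1352, 0.0) [593.92285087 278.64719309]
```

Call:
servo_tool([
  [[-2,-2,25,0,0,0],[0,0,35,0,0,0],[0,0,25,0,0,0],[0,0,5,0,0,0],[0,0,0,0,0,0]],
])

```text
time: 3.4
ee_pos: [0.5798, 0.1365, 0.0663]
tcp_rot: [180.0, 0.0, -179.5]
wrist_force: [-0.3, -0.3, -0.4]
opening: 0.0854
```

Call:
servo_tool([
  [[0,0,0,0,0,0],[0,0,0,0,0,0],[0,0,0,0,0,0],[0,0,0,0,0,0],[0,0,0,0,0,0]],
], gripper=40, newtons=60)

```text
time: 3.9
ee_pos: [0.581, 0.1362, 0.0677]
tcp_rot: [179.9, 0.2, -179.5]
wrist_force: [-2.2, 2.1, 8.7]
opening: 0.0498
```

Call:
servo_tool([
  [[0,0,0,0,0,0],[0,0,0,0,0,0]],
])

```text
time: 4.1
ee_pos: [0.5809, 0.1362, 0.0677]
tcp_rot: [179.9, 0.2, -179.5]
wrist_force: [-2.4, 1.0, 8.1]
opening: 0.05
```

```bash
python3 - <<'E'
from h import *
o=bot.get_obs();print(o['time'],o['ee_pos'],o['wrist_force'])
b=snap('side','s2');s=b['color'][..., ::-1][120:220,245:345]
cv2.imwrite('pics/c2.png',cv2.resize(s,None,fx=6,fy=6,interpolation=cv2.INTER_CUBIC))
E
```

```text
4.1 [0.58093698 0.13615789 0.06770607] [-2.41400515  1.00399811  8.10680406]
```

View pics/c2.png

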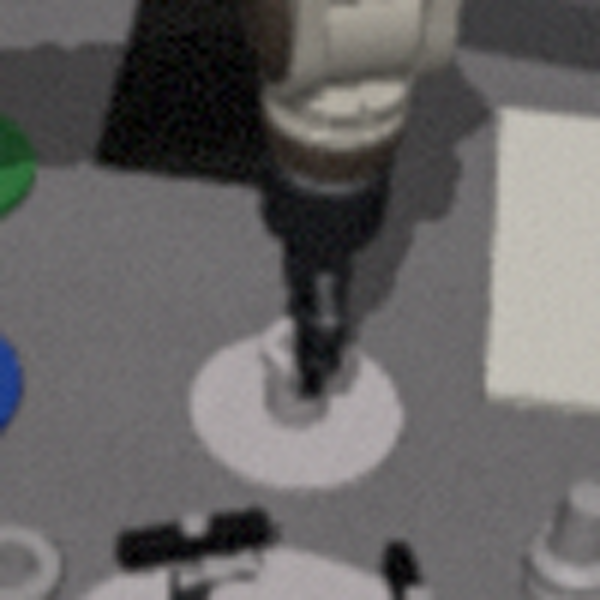

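```bash
python3 - <<'E'
from h import *
import pickle
S=pickle.load(open('side0.pkl','rb'))
for X in [(.581,.105,.049),(.581,.105,.068),(.581,.1,.12),(.5793,.1354,.07),(.5793,.1354,.012),(.5793,.114,.03)]: print(X,(proj(S,X)-[245,120])*6)
E
```

```text
(0.581, 0.105, 0.049) [304.26361964 399.32573964]
(0.581, 0.105, 0.068) [307.03925651 378.30003117]
(0.581, 0.1, 0.12) [315.58377416 324.27608647]
(0.5793, 0.1354, 0.07) [300.9397057  341.99078256]
(0.5793, 0.1354, 0.012) [292.91831477 405.14134251]
(0.5793, 0.114, 0.03) [297.83491524 409.76356208]
```

Call:
servo_tool([
  [[0,0,-5,0,0,0],[0,0,-20,0,0,0],[0,0,-35,0,0,0],[0,0,-35,0,0,0],[0,0,-25,0,0,0]],
], newtons=80)

```text
time: 4.65
ee_pos: [0.5801, 0.1356, 0.1876]
tcp_rot: [180.0, 0.1, -179.5]
wrist_force: [1.0, -1.0, -5.5]
opening: 0.0493
```

Call:
servo_tool([
  [[0,0,-5,0,0,0],[0,0,0,0,0,0]],
])

```text
time: 4.85
ee_pos: [0.5802, 0.1356, 0.1902]
tcp_rot: [180.0, 0.0, -179.5]
wrist_force: [0.3, 1.0, -6.7]
opening: 0.0491
```

```bash
python3 - <<'E'
from h import *
o=bot.get_obs();print(o['time'],o['ee_pos'],o['wrist_force'])
b=snap('side','s3');s=b['color'][..., ::-1][80:180,245:345]
cv2.imwrite('pics/c3.png',cv2.resize(s,None,fx=6,fy=6,interpolation=cv2.INTER_CUBIC))
E
```

```text
4.85 [0.58020096 0.13559304 0.19024788] [ 0.318147    0.96638699 -6.70840581]
```

View pics/c3.png

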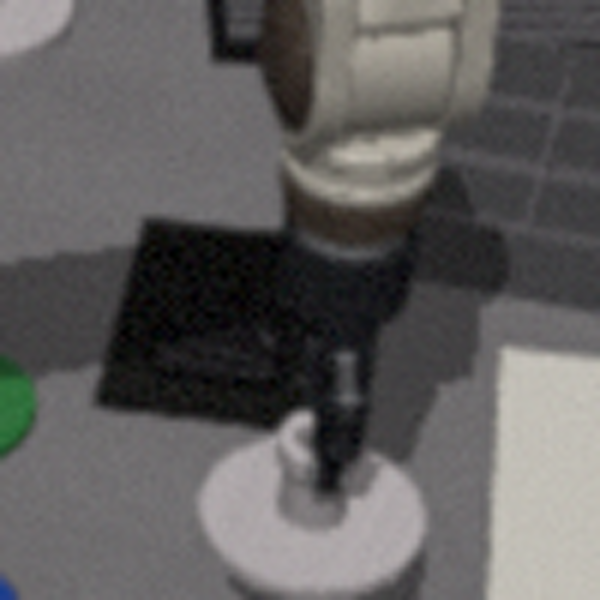

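Call:
servo_tool([
  [[3,-20,0,0,0,0],[7,-40,0,0,0,0],[7,-45,0,0,0,0],[7,-45,0,0,0,0],[7,-45,0,0,0,0]],
])

```text
time: 5.4
ee_pos: [0.5493, -0.0611, 0.1878]
tcp_rot: [180.0, -0.2, -179.5]
wrist_force: [2.4, 0.4, -5.7]
opening: 0.049
```

Call:
servo_tool([
  [[7,-40,0,0,0,0],[5,-20,0,0,0,0],[0,-6,0,0,0,0],[0,0,0,0,0,0],[0,0,0,0,0,0]],
])

```text
time: 5.9
ee_pos: [0.539, -0.1249, 0.1892]
tcp_rot: [180.0, -0.1, -179.5]
wrist_force: [-0.1, 0.2, -6.1]
opening: 0.0492
```

```bash
python3 - <<'E'
from h import *
o=bot.get_obs();print(o['time'],o['ee_pos'],o['wrist_force'],o['q'])
b=snap('side','s4');s=b['color'][..., ::-1][140:280,220:360]
cv2.imwrite('pics/c4.png',cv2.resize(s,None,fx=4,fy=4,interpolation=cv2.INTER_CUBIC))
E
```

```text
5.9 [ 0.53902416 -0.12487574  0.18921625] [-0.10367755  0.18342739 -6.06379542] [-1.30549376e+01  4.68714340e+00  3.00118392e+00  8.84070227e+01
  2.35648035e-02 -1.35531633e+01]
```

View pics/c4.png

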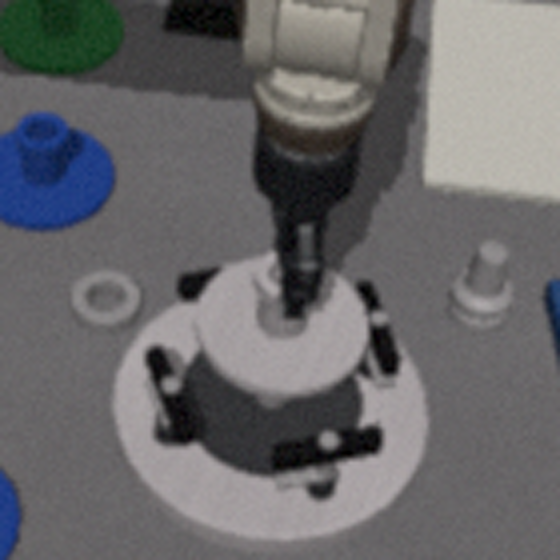

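```bash
python3 - <<'E'
from h import *
import pickle
S=pickle.load(open('side0.pkl','rb'))
th=np.linspace(0,2*np.pi,720)
def ext(c,z,off,s):
    P=np.array([(proj(S,(c[0]+.07*np.cos(a),c[1]+.07*np.sin(a),z))-off)*s for a in th]); return P[:,0].min(),P[:,0].max(),P[:,1].min(),P[:,1].max()
print(np.round(ext((.5365,-.1258),.1335,(220,140),4),1),np.round(ext((.5365,-.1258),.1215,(220,140),4),1))
im=cv2.imread('pics/s4.png')[140:280,220:360]; im=cv2.resize(im,None,fx=4,fy=4,interpolation=cv2.INTER_CUBIC)
for z,col in((.1335,(0,0,255)),(.1215,(0,255,0))):
    P=np.array([(proj(S,(.5365+.07*np.cos(a),-.1258+.07*np.sin(a),z))-[220,140]+.5)*4 for a in th]); cv2.polylines(im,[P.astype(np.int32)],True,col,1)
cv2.imwrite('pics/c4o.png',cv2.resize(im[220:430,160:410],None,fx=2.8,fy=2.8,interpolation=cv2.INTER_CUBIC))
E
```

```text
[192.4 366.7 254.1 390.2] [191.8 364.8 263.6 399.3]
```

View pics/c4o.png

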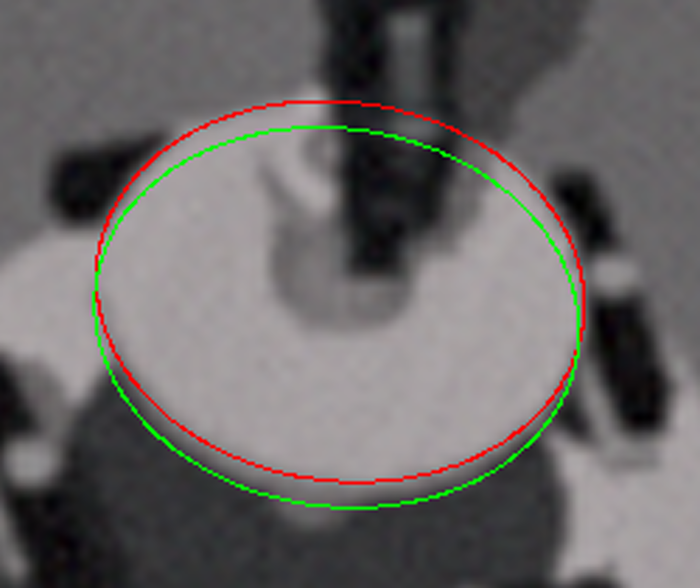

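Call:
servo_tool([
  [[1.5,-0.5,8,0,0,0],[0,0,10,0,0,0],[0,0,10,0,0,0],[0,0,8,0,0,0],[0,0,6,0,0,0]],
])

```text
time: 6.45
ee_pos: [0.5373, -0.126, 0.147]
tcp_rot: [180.0, -0.1, -179.5]
wrist_force: [0.6, 1.5, -5.3]
opening: 0.0491
```

Call:
servo_tool([
  [[0,0,5,0,0,0],[0,0,5,0,0,0],[0,0,5,0,0,0],[0,0,0,0,0,0]],
])

```text
time: 6.85
ee_pos: [0.5374, -0.1262, 0.1326]
tcp_rot: [180.0, -0.1, -179.5]
wrist_force: [0.7, 0.5, -5.7]
opening: 0.0491
```

Call:
servo_tool([
  [[0,0,7,0,0,0],[0,0,8,0,0,0],[0,0,7,0,0,0],[0,0,5,0,0,0],[0,0,3,0,0,0]],
])

```text
time: 7.35
ee_pos: [0.5374, -0.1262, 0.1025]
tcp_rot: [180.0, -0.0, -179.5]
wrist_force: [0.1, 0.1, -5.4]
opening: 0.0491
```

Call:
servo_tool([
  [[0,0,2,0,0,0],[0,0,2,0,0,0],[0,0,1,0,0,0],[0,0,0,0,0,0]],
])

```text
time: 7.75
ee_pos: [0.5377, -0.1262, 0.0983]
tcp_rot: [-180.0, 0.0, -179.5]
wrist_force: [-0.9, -0.7, -5.1]
opening: 0.0489
```

Call:
servo_tool([
  [[0,0,1,0,0,0],[0,0,1,0,0,0],[0,0,0,0,0,0]],
])

```text
time: 8.05
ee_pos: [0.5378, -0.1263, 0.0979]
tcp_rot: [-180.0, 0.1, -179.5]
wrist_force: [-5.0, -0.7, 6.6]
opening: 0.049
```

Call:
servo_tool([
  [[0,0,0,0,0,0],[0,0,0,0,0,0],[0,0,0,0,0,0],[0,0,0,0,0,0]],
], gripper=68)

```text
time: 8.45
ee_pos: [0.5378, -0.1263, 0.0964]
tcp_rot: [-180.0, 0.0, -179.5]
wrist_force: [-0.5, 0.5, -0.2]
opening: 0.0679
```

Call:
servo_tool([
  [[0,0,-10,0,0,0],[0,0,-25,0,0,0],[0,0,-30,0,0,0],[0,0,0,0,0,0]],
])

```text
time: 8.85
ee_pos: [0.5393, -0.1266, 0.1663]
tcp_rot: [-179.9, 0.4, -179.5]
wrist_force: [-0.1, 0.3, -0.1]
opening: 0.068
```

```bash
python3 - <<'E'
from h import *
o=bot.get_obs();print(o['time'],o['ee_pos'],o['wrist_force'],o['q'])
b=snap('side','s5');S=b
th=np.linspace(0,2*np.pi,360)
im=cv2.resize(b['color'][..., ::-1][190:280,235:335],None,fx=6,fy=6,interpolation=cv2.INTER_CUBIC)
for z,r in((.042,.07),(.1,.026)):
    P=np.array([(proj(S,(.5365+r*np.cos(a),-.1258+r*np.sin(a),z))-[235,190]+.5)*6 for a in th]); cv2.polylines(im,[P.astype(np.int32)],True,(0,0,255),1)
cv2.imwrite('pics/c5.png',im)
E
```

```text
8.85 [ 0.5392803  -0.12662127  0.1662913 ] [-0.06511846  0.26421882 -0.09046056] [-1.32129744e+01  4.25684588e+00  1.65414045e-02  8.53807195e+01
 -1.12707736e-03 -1.36833962e+01]
```

View pics/c5.png

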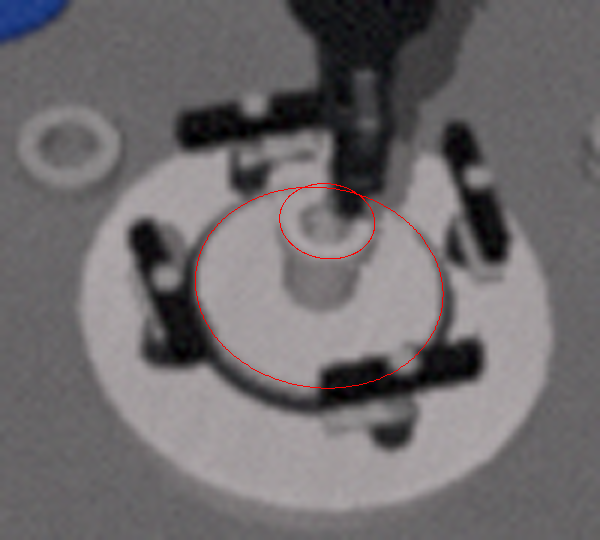

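Flange and top ring coincide with the drawn seated outline (centre px ≈(288,237)), so the spool is down and free. Next come the screws. A helper works out the distances.

```bash
cat > go.py <<'E'
import sys,numpy as np
from workcell import bot
# usage: go.py x y z yaw n   -> rows in tool axes (tool down)
x,y,z,yaw,n=map(float,sys.argv[1:6]); n=int(n)
o=bot.get_obs(); p=np.array(o['ee_pos']); y0=o['tcp_rot'][2]
dy=(yaw-y0+180)%360-180
w=np.sin(np.pi*(np.arange(n)+.5)/n); w=.4/n+.6*w/w.sum(); w/=w.sum()
c=y0; rows=[]
for f in w:
    a=np.radians(c); d=(np.array([x,y,z])-p)*f*1000
    rows.append([round(float(v),1) for v in (np.cos(a)*d[0]+np.sin(a)*d[1],np.sin(a)*d[0]-np.cos(a)*d[1],-d[2])]+[0,0,round(float(-np.radians(dy)*f),3)]); c+=dy*f
print('t',round(o['time'],2),'pos',p.round(4),'yaw',round(y0,1),'q6',round(o['q'][5]),'dyaw',round(dy,1)); print(rows)
E
python3 go.py .502 -.0377 .135 192.6 5
```

```text
t 8.9 pos [ 0.5388 -0.1265  0.1641] yaw -179.5 q6 -14 dyaw 12.1
[[4.9, 12.2, 4.0, 0, 0, -0.029], [7.7, 20.7, 6.7, 0, 0, -0.049], [7.7, 24.3, 7.7, 0, 0, -0.056], [5.5, 21.4, 6.7, 0, 0, -0.049], [2.6, 12.9, 4.0, 0, 0, -0.029]]
```

Call:
servo_tool([
  [[5,12,4,0,0,-0.029],[8,21,6.5,0,0,-0.049],[7.5,24.5,7.5,0,0,-0.056],[5.5,21.5,6.5,0,0,-0.049],[2.5,13,4,0,0,-0.029]],
], gripper=45, newtons=80)

```text
time: 9.4
ee_pos: [0.4991, -0.0353, 0.1311]
tcp_rot: [179.9, -0.1, -167.2]
wrist_force: [-0.1, -0.6, 0.2]
opening: 0.0449
```

Call:
servo_tool([
  [[0,0,0,0,0,0]],
])

```text
time: 9.5
ee_pos: [0.4996, -0.0355, 0.1317]
tcp_rot: [180.0, -0.1, -167.2]
wrist_force: [-0.0, 0.2, 0.4]
opening: 0.0447
```

```bash
python3 go.py .502 -.0377 .087 192.6 4; python3 - <<'E'
from h import *
b=snap('side','s6')
im=cv2.resize(b['color'][..., ::-1][160:280,225:345],None,fx=5,fy=5,interpolation=cv2.INTER_CUBIC)
cv2.imwrite('pics/c6.png',im)
E
```

```text
t 9.5 pos [ 0.4996 -0.0355  0.1317] yaw -167.2 q6 -17 dyaw -0.2
[[-0.3, -0.5, 8.4, 0, 0, 0.001], [-0.6, -0.8, 13.9, 0, 0, 0.001], [-0.6, -0.8, 13.9, 0, 0, 0.001], [-0.4, -0.5, 8.4, 0, 0, 0.001]]
```

View pics/c6.png

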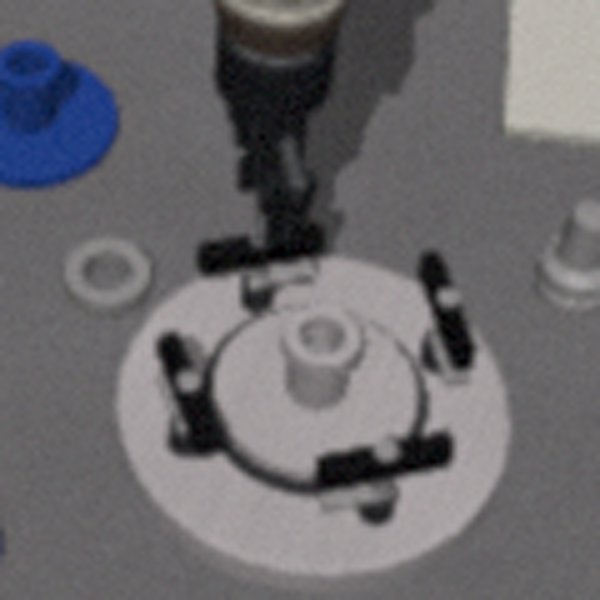

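Call:
servo_tool([
  [[-0.5,-0.5,8.5,0,0,0],[-0.5,-1,14,0,0,0],[-0.5,-0.5,14,0,0,0],[-0.5,-0.5,8,0,0,0],[0,0,0,0,0,0]],
])

```text
time: 10.05
ee_pos: [0.5024, -0.0393, 0.0863]
tcp_rot: [179.9, -0.2, -167.4]
wrist_force: [-0.2, -1.5, 0.2]
opening: 0.0454
```

Call:
servo_tool([
  [[0,0,0,0,0,0],[0,0,0,0,0,0],[0,0,0,0,0,0],[0,0,0,0,0,0]],
], gripper=8)

```text
time: 10.45
ee_pos: [0.5031, -0.0369, 0.0892]
tcp_rot: [179.7, 0.1, -167.3]
wrist_force: [-3.5, 12.8, 4.1]
opening: 0.0144
```

```bash
python3 go.py .502 -.0377 .087 154.7 5; python3 -c "
from workcell import bot
o=bot.get_obs();print(o['torque'],o['wrist_force'])"
```

```text
t 10.45 pos [ 0.5031 -0.0369  0.0892] yaw -167.3 q6 -17 dyaw -38.0
[[0.2, -0.1, 0.3, 0, 0, 0.091], [0.3, -0.2, 0.5, 0, 0, 0.153], [0.3, -0.2, 0.6, 0, 0, 0.176], [0.2, -0.2, 0.5, 0, 0, 0.153], [0.1, -0.2, 0.3, 0, 0, 0.091]]
[ 2.54782393  0.76050832 -0.0491479 ] [-3.50062785 12.7795012   4.11234078]
```

Call:
servo_tool([
  [[0,2,0,0,0,0.1],[0,0,0,0,0,0.14],[0,0,0,0,0,0.15],[0,0,0,0,0,0.15],[0,0,0,0,0,0.12]],
])

```text
time: 10.95
ee_pos: [0.5029, -0.0378, 0.0891]
tcp_rot: [-179.9, 0.1, 154.4]
wrist_force: [-3.2, -5.0, 2.5]
opening: 0.0138
```

Call:
servo_tool([
  [[0,0,0,0,0,0],[0,0,0,0,0,0]],
])

```text
time: 11.15
ee_pos: [0.5028, -0.0379, 0.0891]
tcp_rot: [-179.9, 0.1, 154.7]
wrist_force: [-3.2, -4.8, 1.8]
opening: 0.0142
```

Call:
servo_tool([
  [[0,0,0,0,0,0],[0,0,0,0,0,0],[0,0,0,0,0,0]],
], gripper=45)

```text
time: 11.45
ee_pos: [0.5031, -0.037, 0.0886]
tcp_rot: [180.0, 0.0, 154.8]
wrist_force: [-0.3, 0.0, -0.3]
opening: 0.045
```

Call:
servo_tool([
  [[0,0,-12,0,0,0],[0,0,-25,0,0,0],[0,0,-13,0,0,0],[0,0,0,0,0,0]],
])

```text
time: 11.85
ee_pos: [0.504, -0.0371, 0.1408]
tcp_rot: [179.9, 0.2, 154.8]
wrist_force: [0.0, -0.2, -0.2]
opening: 0.0449
```

```bash
python3 go.py .5725 -.2135 .14 191.1 7; python3 - <<'E'
from h import *
b=snap('side','s7')
im=cv2.resize(b['color'][..., ::-1][160:280,225:345],None,fx=5,fy=5,interpolation=cv2.INTER_CUBIC)
cv2.imwrite('pics/c7.png',im)
E
```

```text
t 11.85 pos [ 0.504  -0.0371  0.1408] yaw 154.8 q6 21 dyaw 36.3
[[-11.9, -11.3, 0.1, 0, 0, -0.055], [-18.2, -19.3, 0.1, 0, 0, -0.089], [-20.7, -26.4, 0.2, 0, 0, -0.112], [-19.0, -30.7, 0.2, 0, 0, -0.121], [-14.1, -30.5, 0.2, 0, 0, -0.112], [-8.4, -25.2, 0.1, 0, 0, -0.089], [-3.8, -16.0, 0.1, 0, 0, -0.055]]
```

View pics/c7.png

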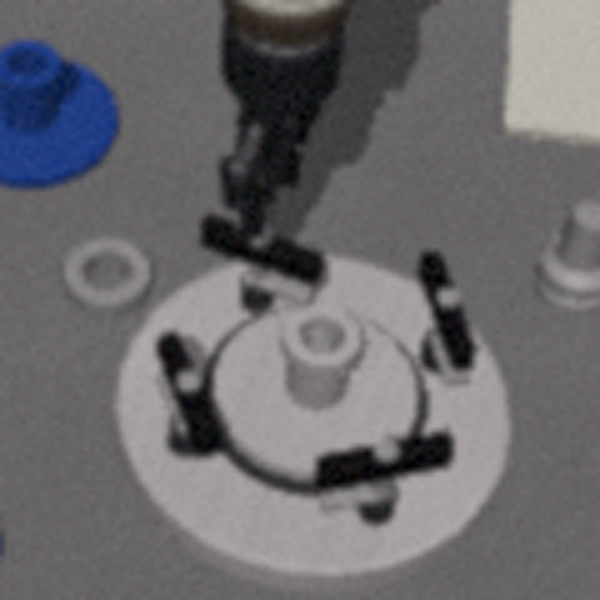

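Screw 1 (bar px ≈(278,210)) now stands at about 45°. The diagonal screw 3 is next.

Call:
servo_tool([
  [[-12,-11,0,0,0,-0.055],[-18,-19.5,0,0,0,-0.09],[-20.5,-26.5,0,0,0,-0.112],[-19,-30.5,0,0,0,-0.12],[-14,-30.5,0,0,0,-0.112]],
])

```text
time: 12.4
ee_pos: [0.5555, -0.1743, 0.137]
tcp_rot: [180.0, -0.1, -176.9]
wrist_force: [-0.5, 0.5, 0.1]
opening: 0.0448
```

Call:
servo_tool([
  [[-8.5,-25,0,0,0,-0.09],[-4,-16,0,0,0,-0.055],[0,0,0,0,0,0]],
])

```text
time: 12.7
ee_pos: [0.5713, -0.2145, 0.1365]
tcp_rot: [180.0, -0.1, -168.9]
wrist_force: [-0.7, 0.5, -0.3]
opening: 0.0454
```

```bash
python3 go.py .572 -.2133 .088 191.1 4
```

```text
t 12.7 pos [ 0.5713 -0.2145  0.1365] yaw -168.9 q6 -32 dyaw 0.0
[[-0.2, 0.2, 9.1, 0, 0, -0.0], [-0.3, 0.3, 15.1, 0, 0, -0.0], [-0.3, 0.3, 15.1, 0, 0, -0.0], [-0.2, 0.2, 9.1, 0, 0, -0.0]]
```

Call:
servo_tool([
  [[0,0.5,9,0,0,0],[-0.5,0.5,15,0,0,0],[-0.5,0,15,0,0,0],[0,0,9,0,0,0],[0,0,0,0,0,0]],
])

```text
time: 13.2
ee_pos: [0.5711, -0.2109, 0.088]
tcp_rot: [179.9, -0.2, -168.9]
wrist_force: [-0.6, 0.7, 0.4]
opening: 0.0451
```

Call:
servo_tool([
  [[0,0,0,0,0,0],[0,0,0,0,0,0],[0,0,0,0,0,0],[0,0,0,0,0,0]],
], gripper=8)

```text
time: 13.6
ee_pos: [0.5726, -0.213, 0.0914]
tcp_rot: [-179.8, 0.1, -168.9]
wrist_force: [0.5, -7.0, 0.1]
opening: 0.0141
```

Call:
servo_tool([
  [[0,-1.5,0,0,0,0.1],[0,0,0,0,0,0.14],[0,0,0,0,0,0.15],[0,0,0,0,0,0.145],[0,0,0,0,0,0.1]],
])

```text
time: 14.1
ee_pos: [0.5726, -0.2141, 0.0914]
tcp_rot: [-179.9, 0.1, 154.4]
wrist_force: [-1.3, -4.8, 2.0]
opening: 0.0141
```

Call:
servo_tool([
  [[0,0,0,0,0,0],[0,0,0,0,0,0]],
])

```text
time: 14.3
ee_pos: [0.5726, -0.2141, 0.0914]
tcp_rot: [-179.9, 0.1, 154.9]
wrist_force: [-2.2, -4.6, 2.9]
opening: 0.0142
```

Call:
servo_tool([
  [[0,0,0,0,0,0],[0,0,0,0,0,0],[0,0,0,0,0,0]],
], gripper=45)

```text
time: 14.6
ee_pos: [0.5726, -0.213, 0.0904]
tcp_rot: [180.0, 0.0, 154.8]
wrist_force: [-0.3, 0.5, 0.1]
opening: 0.045
```

Call:
servo_tool([
  [[0,0,-12,0,0,0],[0,0,-25,0,0,0],[0,0,-13,0,0,0],[0,0,0,0,0,0]],
])

```text
time: 15.0
ee_pos: [0.5736, -0.2135, 0.1432]
tcp_rot: [180.0, 0.2, 154.8]
wrist_force: [0.9, 0.6, 0.7]
opening: 0.0448
```

```bash
python3 go.py .6255 -.0903 .14 100.4 8; python3 - <<'E'
from h import *
b=snap('side','s8')
im=cv2.resize(b['color'][..., ::-1][160:280,225:345],None,fx=5,fy=5,interpolation=cv2.INTER_CUBIC)
cv2.imwrite('pics/c8.png',im)
E
```

```text
t 15.0 pos [ 0.5736 -0.2135  0.1432] yaw 154.8 q6 5 dyaw -54.4
[[0.4, 9.7, 0.2, 0, 0, 0.069], [1.7, 15.3, 0.4, 0, 0, 0.109], [4.3, 19.2, 0.5, 0, 0, 0.14], [7.8, 20.6, 0.5, 0, 0, 0.156], [10.9, 19.2, 0.5, 0, 0, 0.156], [12.3, 15.4, 0.5, 0, 0, 0.14], [11.2, 10.6, 0.4, 0, 0, 0.109], [7.8, 5.9, 0.2, 0, 0, 0.069]]
```

View pics/c8.png

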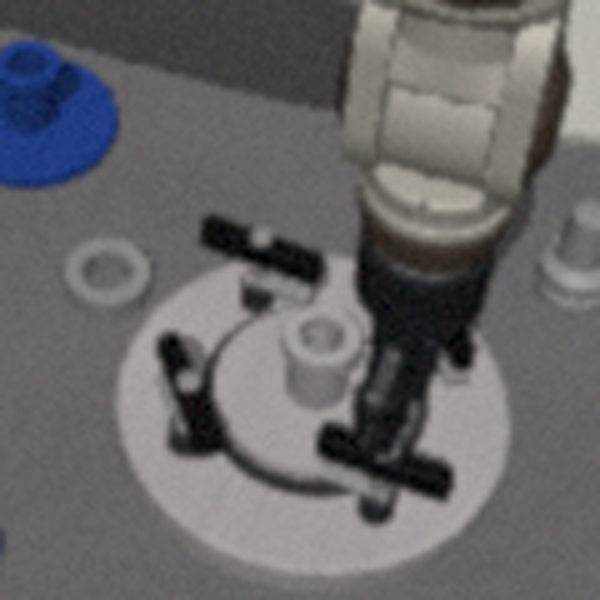

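```bash
python3 - <<'E'
from h import *
import pickle
T=pickle.load(open('top0.pkl','rb'))
print(onz(T,(270.5,106),0.0),onz(T,(270.5,99),0.085))
E
```

```text
[ 0.74682059 -0.01298819  0.        ] [ 0.73318162 -0.00836252  0.085     ]
```

Call:
servo_tool([
  [[0.5,9.5,0,0,0,0.07],[1.5,15.5,0.5,0,0,0.11],[4.5,19,0.5,0,0,0.145],[8,20.5,0.5,0,0,0.15],[11,19,0.5,0,0,0.15]],
])

```text
time: 15.55
ee_pos: [0.6064, -0.1307, 0.1369]
tcp_rot: [-179.9, -0.1, 118.6]
wrist_force: [0.8, -1.3, 0.0]
opening: 0.045
```

Call:
servo_tool([
  [[12,15.5,0.5,0,0,0.145],[11,10.5,0.5,0,0,0.11],[8,6,0,0,0,0.07],[0,0,0,0,0,0]],
])

```text
time: 15.95
ee_pos: [0.624, -0.089, 0.1359]
tcp_rot: [-179.9, -0.0, 100.4]
wrist_force: [-0.3, -0.9, 0.1]
opening: 0.0449
```

```bash
python3 go.py .6253 -.0900 .089 100.4 4
```

```text
t 15.95 pos [ 0.624  -0.089   0.1359] yaw 100.4 q6 72 dyaw 0.0
[[-0.2, 0.2, 8.8, 0, 0, -0.0], [-0.4, 0.3, 14.6, 0, 0, -0.0], [-0.4, 0.3, 14.6, 0, 0, -0.0], [-0.2, 0.2, 8.8, 0, 0, -0.0]]
```

Call:
servo_tool([
  [[-0.5,0,9,0,0,0],[-0.5,0.5,14.5,0,0,0],[0,0.5,14.5,0,0,0],[0,0,8,0,0,0],[0,0,0,0,0,0]],
])

```text
time: 16.45
ee_pos: [0.6242, -0.0912, 0.089]
tcp_rot: [-179.8, -0.1, 100.3]
wrist_force: [-1.1, 0.4, -0.8]
opening: 0.0449
```

Call:
servo_tool([
  [[0,0,0,0,0,0],[0,0,0,0,0,0],[0,0,0,0,0,0],[0,0,0,0,0,0]],
], gripper=8)

```text
time: 16.85
ee_pos: [0.6246, -0.0913, 0.0923]
tcp_rot: [-180.0, 0.0, 100.3]
wrist_force: [-7.4, -1.4, 4.5]
opening: 0.0139
```

Call:
servo_tool([
  [[0,0,0,0,0,0.1],[0,0,0,0,0,0.14],[0,0,0,0,0,0.15],[0,0,0,0,0,0.14],[0,0,0,0,0,0.095]],
])

```text
time: 17.35
ee_pos: [0.624, -0.0912, 0.0923]
tcp_rot: [-179.9, 0.1, 64.2]
wrist_force: [-10.8, -0.5, 6.1]
opening: 0.0136
```

Call:
servo_tool([
  [[0,0,0,0,0,0],[0,0,0,0,0,0]],
])

```text
time: 17.55
ee_pos: [0.624, -0.0912, 0.0923]
tcp_rot: [-179.9, 0.1, 64.5]
wrist_force: [-10.5, -1.2, 5.4]
opening: 0.0143
```

Call:
servo_tool([
  [[0,0,0,0,0,0],[0,0,0,0,0,0],[0,0,0,0,0,0]],
], gripper=45)

```text
time: 17.85
ee_pos: [0.6256, -0.091, 0.0917]
tcp_rot: [179.9, -0.0, 64.5]
wrist_force: [0.2, -0.1, -0.6]
opening: 0.0453
```

Call:
servo_tool([
  [[0,0,-12,0,0,0],[0,0,-25,0,0,0],[0,0,-13,0,0,0],[0,0,0,0,0,0]],
])

```text
time: 18.25
ee_pos: [0.6265, -0.0911, 0.1443]
tcp_rot: [179.8, -0.1, 64.5]
wrist_force: [0.9, -0.3, -0.3]
opening: 0.0452
```

```bash
python3 go.py .449 -.1608 .14 107.5 8; python3 - <<'E'
from h import *
b=snap('side','s9')
im=cv2.resize(b['color'][..., ::-1][160:280,225:345],None,fx=5,fy=5,interpolation=cv2.INTER_CUBIC)
cv2.imwrite('pics/c9.png',im)
E
```

```text
t 18.25 pos [ 0.6265 -0.0911  0.1443] yaw 64.5 q6 107 dyaw 43.0
[[-10.1, -9.5, 0.3, 0, 0, -0.055], [-15.2, -15.8, 0.5, 0, 0, -0.086], [-17.6, -21.9, 0.6, 0, 0, -0.111], [-16.9, -26.5, 0.7, 0, 0, -0.124], [-13.5, -28.4, 0.7, 0, 0, -0.124], [-8.8, -26.7, 0.6, 0, 0, -0.111], [-4.6, -21.5, 0.5, 0, 0, -0.086], [-1.7, -13.8, 0.3, 0, 0, -0.055]]
```

View pics/c9.png

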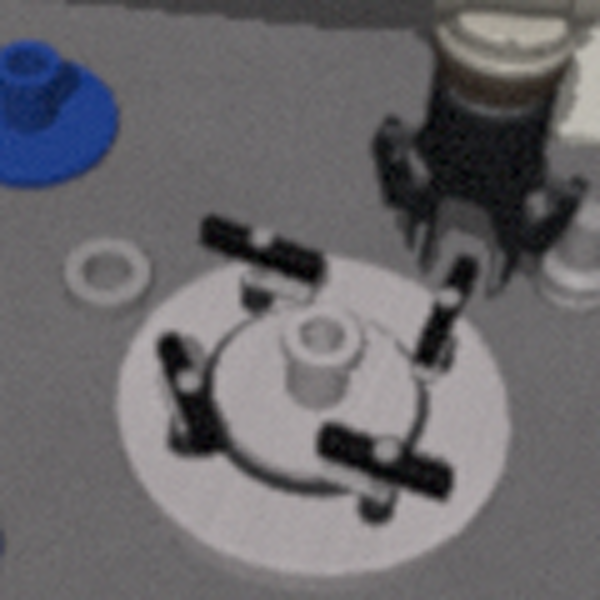

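Screws 1, 3 and 2 (bars px ≈(278,210), (302,252) and (314,223)) are half way. Screw 4 at px ≈(262,237) is next.

Call:
servo_tool([
  [[-10,-9.5,0,0,0,-0.055],[-15,-16,0,0,0,-0.086],[-17.5,-22,0,0,0,-0.111],[-17,-26.5,1,0,0,-0.124],[-13.5,-28.5,1,0,0,-0.124]],
])

```text
time: 18.8
ee_pos: [0.5055, -0.1371, 0.1379]
tcp_rot: [-179.9, -0.0, 93.5]
wrist_force: [1.4, 0.0, 1.0]
opening: 0.0448
```

Call:
servo_tool([
  [[-9,-26.5,1,0,0,-0.111],[-4.5,-21.5,1,0,0,-0.086],[-1.5,-14,0,0,0,-0.055],[0,0,0,0,0,0]],
])

```text
time: 19.2
ee_pos: [0.4459, -0.1607, 0.1366]
tcp_rot: [-179.9, -0.0, 107.6]
wrist_force: [1.0, 0.3, -0.1]
opening: 0.0451
```

```bash
python3 go.py .449 -.1608 .088 107.5 4
```

```text
t 19.2 pos [ 0.4459 -0.1607  0.1366] yaw 107.6 q6 53 dyaw -0.1
[[-0.2, 0.5, 9.1, 0, 0, 0.0], [-0.3, 0.9, 15.2, 0, 0, 0.0], [-0.3, 0.9, 15.2, 0, 0, 0.0], [-0.2, 0.5, 9.1, 0, 0, 0.0]]
```

Call:
servo_tool([
  [[-0.5,0.5,9,0,0,0],[-0.5,1,15,0,0,0],[0,1,15,0,0,0],[0,0,9,0,0,0],[0,0,0,0,0,0]],
])

```text
time: 19.7
ee_pos: [0.4493, -0.16, 0.087]
tcp_rot: [-179.8, -0.1, 107.6]
wrist_force: [-0.4, 0.2, -0.2]
opening: 0.0446
```

Call:
servo_tool([
  [[0,0,0,0,0,0],[0,0,0,0,0,0],[0,0,0,0,0,0],[0,0,0,0,0,0]],
], gripper=8)

```text
time: 20.1
ee_pos: [0.4483, -0.1612, 0.0901]
tcp_rot: [-179.8, 0.0, 107.5]
wrist_force: [-15.0, -3.7, 7.5]
opening: 0.0144
```

Call:
servo_tool([
  [[0,-1,0,0,0,0.142],[0,0,0,0,0,0.15],[0,0,0,0,0,0.15],[0,0,0,0,0,0.15],[0,0,0,0,0,0.15]],
])

```text
time: 20.6
ee_pos: [0.4476, -0.1612, 0.0901]
tcp_rot: [-179.9, 0.1, 64.7]
wrist_force: [-12.5, -0.8, 7.3]
opening: 0.0147
```

Call:
servo_tool([
  [[0,0,0,0,0,0],[0,0,0,0,0,0]],
])

```text
time: 20.8
ee_pos: [0.4476, -0.1612, 0.0901]
tcp_rot: [-179.9, 0.1, 65.0]
wrist_force: [-12.8, -2.2, 6.7]
opening: 0.0144
```

Call:
servo_tool([
  [[0,0,0,0,0,0],[0,0,0,0,0,0],[0,0,0,0,0,0]],
], gripper=45)

```text
time: 21.1
ee_pos: [0.4496, -0.1609, 0.0898]
tcp_rot: [179.9, -0.0, 65.1]
wrist_force: [0.3, -0.1, -0.5]
opening: 0.0449
```

Call:
servo_tool([
  [[0,0,-12,0,0,0],[0,0,-25,0,0,0],[0,0,-13,0,0,0],[0,0,0,0,0,0]],
])

```text
time: 21.5
ee_pos: [0.4503, -0.1612, 0.1418]
tcp_rot: [179.8, -0.0, 65.1]
wrist_force: [-0.6, -0.7, 0.2]
opening: 0.0452
```

```bash
python3 go.py .5025 -.0375 .14 154.7 8; python3 - <<'E'
from h import *
b=snap('side','s10')
im=cv2.resize(b['color'][..., ::-1][160:280,225:345],None,fx=5,fy=5,interpolation=cv2.INTER_CUBIC)
cv2.imwrite('pics/c10.png',im)
E
```

```text
t 21.5 pos [ 0.4503 -0.1612  0.1418] yaw 65.1 q6 95 dyaw 89.6
[[9.8, -0.3, 0.1, 0, 0, -0.114], [15.4, 1.2, 0.2, 0, 0, -0.18], [19.1, 5.1, 0.3, 0, 0, -0.23], [19.5, 10.4, 0.3, 0, 0, -0.258], [16.2, 15.0, 0.3, 0, 0, -0.258], [10.6, 16.7, 0.3, 0, 0, -0.23], [5.1, 14.6, 0.2, 0, 0, -0.18], [1.5, 9.7, 0.1, 0, 0, -0.114]]
```

View pics/c10.png

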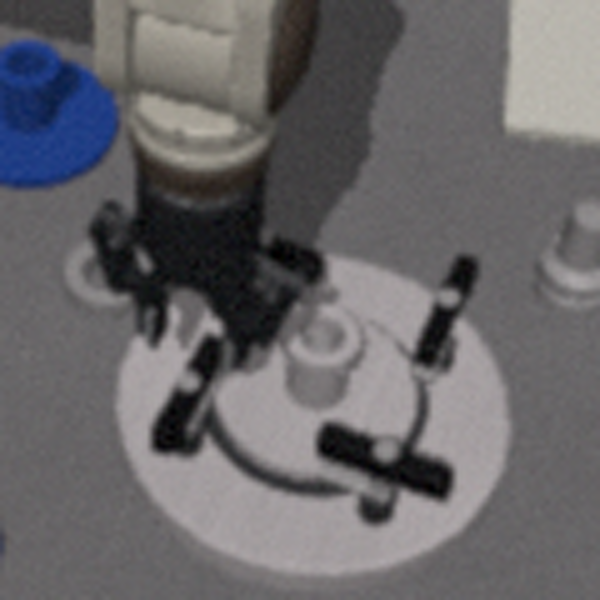

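First pass is complete: all four bars show at about 45°. Second pass starts with screw 4, since I am over it.

Call:
servo_tool([
  [[0,0,12,0,0,0],[-1,-0.5,16,0,0,0],[-1,-0.5,16,0,0,0],[0,0,9,0,0,0],[0,0,0,0,0,0]],
])

```text
time: 22.05
ee_pos: [0.4461, -0.1618, 0.0839]
tcp_rot: [-179.8, 0.0, 65.1]
wrist_force: [-0.2, 0.3, 0.4]
opening: 0.0447
```

Call:
servo_tool([
  [[0,0,0,0,0,0],[0,0,0,0,0,0],[0,0,0,0,0,0],[0,0,0,0,0,0]],
], gripper=8)

```text
time: 22.45
ee_pos: [0.4471, -0.162, 0.0871]
tcp_rot: [-180.0, -0.0, 65.1]
wrist_force: [-4.5, 3.0, 3.0]
opening: 0.0148
```

Call:
servo_tool([
  [[0,0,0,0,0,0.12],[0,0,0,0,0,0.15],[0,0,0,0,0,0.15],[0,0,0,0,0,0.15],[0,0,0,0,0,0.1]],
])

```text
time: 22.95
ee_pos: [0.4463, -0.1614, 0.0871]
tcp_rot: [-179.9, 0.0, 26.4]
wrist_force: [-9.9, 6.8, 8.3]
opening: 0.0147
```

Call:
servo_tool([
  [[0,0,0,0,0,0.05],[0,0,0,0,0,0],[0,0,0,0,0,0]],
])

```text
time: 23.25
ee_pos: [0.4463, -0.1613, 0.0871]
tcp_rot: [-179.9, 0.1, 23.8]
wrist_force: [-9.5, 7.5, 7.9]
opening: 0.0147
```

```bash
python3 -c "
from workcell import bot
o=bot.get_obs();print(o['torque'],o['wrist_force'],o['tcp_rot'],o['q'])"
```

```text
[ 1.22469154  1.7435059  -0.0940783 ] [-9.48845077  7.48045758  7.85743341] [-1.79859743e+02  5.71335092e-02  2.38359763e+01] [-1.99042621e+01 -5.21695735e+00 -1.81582647e+01  7.71969426e+01
  6.18313774e-02  1.36259757e+02]
```

Call:
servo_tool([
  [[0,0,0,0,0,0.03],[0,0,0,0,0,0.02],[0,0,0,0,0,0]],
])

```text
time: 23.55
ee_pos: [0.4463, -0.1612, 0.0871]
tcp_rot: [-179.9, 0.1, 21.0]
wrist_force: [-10.0, 7.0, 8.0]
opening: 0.0147
```

```bash
python3 -c "
from workcell import bot
o=bot.get_obs();print(o['torque'],o['tcp_rot'])"
```

```text
[1.23201605 1.84748034 0.66595414] [-1.79865104e+02  6.48366699e-02  2.10060579e+01]
```

Call:
servo_tool([
  [[0,0,0,0,0,0],[0,0,0,0,0,0],[0,0,0,0,0,0]],
], gripper=45)

```text
time: 23.85
ee_pos: [0.4478, -0.1624, 0.0867]
tcp_rot: [180.0, -0.0, 21.0]
wrist_force: [-0.2, 1.1, 0.0]
opening: 0.0453
```

Call:
servo_tool([
  [[0,0,-12,0,0,0],[0,0,-28,0,0,0],[0,0,-15,0,0,0],[0,0,0,0,0,0]],
])

```text
time: 24.25
ee_pos: [0.4486, -0.1627, 0.1441]
tcp_rot: [179.8, -0.2, 21.0]
wrist_force: [-0.4, -0.1, 0.4]
opening: 0.0446
```

```bash
python3 go.py .6255 -.0907 .14 64.8 8; python3 - <<'E'
from h import *
b=snap('side','s11')
im=cv2.resize(b['color'][..., ::-1][160:280,225:345],None,fx=5,fy=5,interpolation=cv2.INTER_CUBIC)
cv2.imwrite('pics/c11.png',im)
E
```

```text
t 24.25 pos [ 0.4486 -0.1627  0.1441] yaw 21.0 q6 139 dyaw 43.8
[[13.9, -0.3, 0.3, 0, 0, -0.056], [22.0, 0.8, 0.5, 0, 0, -0.088], [27.9, 3.4, 0.6, 0, 0, -0.113], [30.6, 7.3, 0.7, 0, 0, -0.126], [29.4, 11.1, 0.7, 0, 0, -0.126], [24.9, 13.2, 0.6, 0, 0, -0.113], [18.1, 12.4, 0.5, 0, 0, -0.088], [10.7, 8.8, 0.3, 0, 0, -0.056]]
```

View pics/c11.png

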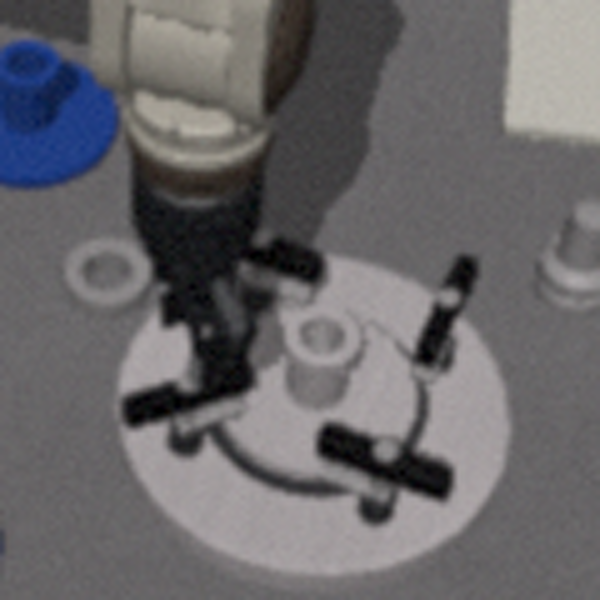

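Screw 4 is home: torque rose to 0.67 N m at the stop, and its bar at px ≈(262,238) points at the spindle. Now its diagonal, screw 2.

Call:
servo_tool([
  [[14,0,0,0,0,-0.056],[22,1,0,0,0,-0.088],[28,3.5,0,0,0,-0.113],[30.5,7.5,1,0,0,-0.126],[29.5,11,1,0,0,-0.126]],
])

```text
time: 24.8
ee_pos: [0.566, -0.1143, 0.1381]
tcp_rot: [-179.9, 0.0, 50.4]
wrist_force: [0.6, -0.2, 0.0]
opening: 0.0448
```

Call:
servo_tool([
  [[25,13,1,0,0,-0.113],[18,12.5,1,0,0,-0.088],[10.5,9,0,0,0,-0.056],[0,0,0,0,0,0]],
])

```text
time: 25.2
ee_pos: [0.6253, -0.09, 0.1353]
tcp_rot: [-179.9, 0.0, 65.0]
wrist_force: [-0.8, -0.3, -0.2]
opening: 0.045
```

```bash
python3 go.py .625 -.0907 .088 64.8 4
```

```text
t 25.2 pos [ 0.6253 -0.09    0.1353] yaw 65.0 q6 107 dyaw -0.2
[[-0.1, 0.0, 8.9, 0, 0, 0.001], [-0.2, 0.0, 14.8, 0, 0, 0.001], [-0.2, 0.0, 14.8, 0, 0, 0.001], [-0.1, 0.0, 8.9, 0, 0, 0.001]]
```

Call:
servo_tool([
  [[0,0,9,0,0,0],[-0.5,0,15,0,0,0],[0,0,15,0,0,0],[0,0,9,0,0,0],[0,0,0,0,0,0]],
])

```text
time: 25.7
ee_pos: [0.6231, -0.0914, 0.087]
tcp_rot: [-179.8, 0.1, 64.8]
wrist_force: [-0.2, 0.0, -0.3]
opening: 0.0451
```

Call:
servo_tool([
  [[0,0,0,0,0,0],[0,0,0,0,0,0],[0,0,0,0,0,0],[0,0,0,0,0,0]],
], gripper=8)

```text
time: 26.1
ee_pos: [0.624, -0.0911, 0.0903]
tcp_rot: [-180.0, -0.0, 64.8]
wrist_force: [-4.7, 1.6, 3.4]
opening: 0.0141
```

Call:
servo_tool([
  [[0,0,0,0,0,0.12],[0,0,0,0,0,0.15],[0,0,0,0,0,0.15],[0,0,0,0,0,0.15],[0,0,0,0,0,0.12]],
])

```text
time: 26.6
ee_pos: [0.6235, -0.0907, 0.0903]
tcp_rot: [-179.9, 0.0, 25.0]
wrist_force: [-8.1, 4.1, 5.7]
opening: 0.0143
```

Call:
servo_tool([
  [[0,0,0,0,0,0.05],[0,0,0,0,0,0.03],[0,0,0,0,0,0]],
])

```text
time: 26.9
ee_pos: [0.6235, -0.0906, 0.0903]
tcp_rot: [-179.9, 0.1, 20.8]
wrist_force: [-9.3, 3.3, 5.4]
opening: 0.0144
```

```bash
python3 -c "
from workcell import bot
o=bot.get_obs();print(o['torque'],o['wrist_force'],o['tcp_rot'],o['q'][5])"
```

```text
[0.4891722  1.55966967 0.84396178] [-9.32696501  3.31410653  5.40327183] [-1.79932313e+02  5.53926712e-02  2.07688409e+01] 150.949840374368
```

Screw 2 is at its stop (torque 0.84 N m). I release and go to screw 1.

Call:
servo_tool([
  [[0,0,0,0,0,0],[0,0,0,0,0,0],[0,0,0,0,0,0]],
], gripper=45)

```text
time: 27.2
ee_pos: [0.6247, -0.0914, 0.0897]
tcp_rot: [180.0, -0.0, 20.7]
wrist_force: [0.2, 0.7, 0.8]
opening: 0.045
```

Call:
servo_tool([
  [[0,0,-12,0,0,0],[0,0,-28,0,0,0],[0,0,-13,0,0,0],[0,0,0,0,0,0]],
])

```text
time: 27.6
ee_pos: [0.6256, -0.0915, 0.1453]
tcp_rot: [179.9, -0.2, 20.7]
wrist_force: [-0.2, 0.8, -0.5]
opening: 0.0448
```

```bash
python3 go.py .503 -.0375 .14 154.7 20
```

```text
t 27.6 pos [ 0.6256 -0.0915  0.1453] yaw 20.7 q6 151 dyaw 134.0
[[-2.3, -2.2, 0.1, 0, 0, -0.055], [-2.8, -3.1, 0.2, 0, 0, -0.072], [-3.1, -4.0, 0.2, 0, 0, -0.089], [-3.3, -5.0, 0.2, 0, 0, -0.104], [-3.1, -6.0, 0.3, 0, 0, -0.118], [-2.6, -7.0, 0.3, 0, 0, -0.13], [-1.8, -7.9, 0.3, 0, 0, -0.141], [-0.7, -8.5, 0.3, 0, 0, -0.148], [0.6, -8.8, 0.4, 0, 0, -0.154], [1.9, -8.8, 0.4, 0, 0, -0.157], [3.3, -8.3, 0.4, 0, 0, -0.157], [4.5, -7.6, 0.4, 0, 0, -0.154], [5.4, -6.6, 0.3, 0, 0, -0.148], [6.0, -5.4, 0.3, 0, 0, -0.141], [6.2, -4.2, 0.3, 0, 0, -0.13], [6.1, -3.0, 0.3, 0, 0, -0.118], [5.6, -2.0, 0.2, 0, 0, -0.104], [4.9, -1.2, 0.2, 0, 0, -0.089], [4.1, -0.6, 0.2, 0, 0, -0.072], [3.2, -0.3, 0.1, 0, 0, -0.055]]
```

Call:
servo_tool([
  [[-16,-16,1,0,0,0],[-24,-23,1,0,0,0],[-24,-23,1,0,0,0],[-20,-20,0,0,0,0],[-12,-12,0,0,0,-0.08]],
])

```text
time: 28.1
ee_pos: [0.4994, -0.0367, 0.1384]
tcp_rot: [-180.0, 0.1, 25.4]
wrist_force: [0.2, -0.7, 0.8]
opening: 0.0453
```

Call:
servo_tool([
  [[0,0,0,0,0,-0.148],[0,0,0,0,0,-0.148],[0,0,0,0,0,-0.148],[0,0,0,0,0,-0.148],[0,0,0,0,0,-0.148]],
])

```text
time: 28.6
ee_pos: [0.501, -0.0373, 0.1384]
tcp_rot: [-180.0, 0.0, 68.1]
wrist_force: [0.3, -0.4, 0.1]
opening: 0.0454
```

Call:
servo_tool([
  [[0,0,0,0,0,-0.148],[0,0,0,0,0,-0.148],[0,0,0,0,0,-0.148],[0,0,0,0,0,-0.148],[0,0,0,0,0,-0.148]],
])

```text
time: 29.1
ee_pos: [0.501, -0.0373, 0.1383]
tcp_rot: [-179.9, -0.0, 110.5]
wrist_force: [-0.0, -1.0, 0.5]
opening: 0.0452
```

Call:
servo_tool([
  [[0,0,0,0,0,-0.148],[0,0,0,0,0,-0.148],[0,0,0,0,0,-0.148],[0,0,0,0,0,-0.148],[0,0,0,0,0,-0.148]],
])

```text
time: 29.6
ee_pos: [0.5011, -0.0374, 0.1384]
tcp_rot: [-180.0, -0.0, 152.9]
wrist_force: [-0.4, 0.4, -0.3]
opening: 0.0451
```

```bash
python3 go.py .5028 -.0375 .088 154.7 4
```

```text
t 29.6 pos [ 0.5011 -0.0374  0.1384] yaw 152.9 q6 23 dyaw 1.8
[[-0.3, 0.1, 9.5, 0, 0, -0.006], [-0.5, 0.2, 15.7, 0, 0, -0.01], [-0.5, 0.2, 15.7, 0, 0, -0.01], [-0.3, 0.1, 9.5, 0, 0, -0.006]]
```

Call:
servo_tool([
  [[-0.5,0,9,0,0,-0.01],[-0.5,0,15.5,0,0,-0.01],[-0.5,0.5,15.5,0,0,-0.01],[0,0,9,0,0,0],[0,0,0,0,0,0]],
])

```text
time: 30.1
ee_pos: [0.5018, -0.0375, 0.0883]
tcp_rot: [-179.9, -0.2, 154.1]
wrist_force: [1.3, -0.3, 0.4]
opening: 0.0449
```

Call:
servo_tool([
  [[0,0,0,0,0,0],[0,0,0,0,0,0],[0,0,0,0,0,0],[0,0,0,0,0,0]],
], gripper=8)

```text
time: 30.5
ee_pos: [0.5031, -0.0379, 0.0912]
tcp_rot: [-180.0, 0.1, 154.2]
wrist_force: [-3.5, -2.8, 6.8]
opening: 0.0145
```

Call:
servo_tool([
  [[0,0,0,0,0,0.12],[0,0,0,0,0,0.15],[0,0,0,0,0,0.15],[0,0,0,0,0,0.15],[0,0,0,0,0,0.12]],
])

```text
time: 31.0
ee_pos: [0.5021, -0.039, 0.0912]
tcp_rot: [-179.9, 0.1, 114.3]
wrist_force: [-10.5, -10.7, 10.3]
opening: 0.0143
```

Call:
servo_tool([
  [[0,0,0,0,0,0.05],[0,0,0,0,0,0.03],[0,0,0,0,0,0]],
])

```text
time: 31.3
ee_pos: [0.5019, -0.039, 0.0912]
tcp_rot: [-179.9, 0.2, 110.1]
wrist_force: [-9.6, -10.9, 8.9]
opening: 0.0143
```

```bash
python3 -c "
from workcell import bot
o=bot.get_obs();print(o['torque'],o['wrist_force'],o['tcp_rot'],o['q'][5])"
```

```text
[-2.09331288  1.97256332  1.07310067] [ -9.56069247 -10.90341115   8.94901658] [-1.79859676e+02  1.60656755e-01  1.10053876e+02] 65.612049207419
```

Screw 1 is at its stop (1.07 N m). Screw 3 is last.

Call:
servo_tool([
  [[0,0,0,0,0,0],[0,0,0,0,0,0],[0,0,0,0,0,0]],
], gripper=45)

```text
time: 31.6
ee_pos: [0.5031, -0.0374, 0.0904]
tcp_rot: [180.0, -0.0, 110.1]
wrist_force: [-0.3, -0.8, 0.0]
opening: 0.0451
```

Call:
servo_tool([
  [[0,0,-12,0,0,0],[0,0,-28,0,0,0],[0,0,-13,0,0,0],[0,0,0,0,0,0]],
])

```text
time: 32.0
ee_pos: [0.5041, -0.0376, 0.1458]
tcp_rot: [179.8, 0.1, 110.1]
wrist_force: [0.3, 0.4, -0.9]
opening: 0.0449
```

```bash
python3 go.py .5725 -.2135 .14 154.7 8
```

```text
t 32.0 pos [ 0.5041 -0.0376  0.1458] yaw 110.1 q6 66 dyaw 44.6
[[-13.7, 0.3, 0.4, 0, 0, -0.057], [-21.7, -0.8, 0.7, 0, 0, -0.09], [-27.6, -3.5, 0.9, 0, 0, -0.115], [-30.2, -7.4, 1.0, 0, 0, -0.128], [-29.0, -11.2, 1.0, 0, 0, -0.128], [-24.4, -13.3, 0.9, 0, 0, -0.115], [-17.8, -12.5, 0.7, 0, 0, -0.09], [-10.5, -8.9, 0.4, 0, 0, -0.057]]
```

Call:
servo_tool([
  [[-13.5,0,0,0,0,-0.057],[-21.5,-1,0,0,0,-0.09],[-27.5,-3.5,1,0,0,-0.115],[-30,-7.5,1,0,0,-0.128],[-29,-11,1,0,0,-0.128]],
])

```text
time: 32.5
ee_pos: [0.5479, -0.1548, 0.1393]
tcp_rot: [-180.0, -0.0, 140.1]
wrist_force: [0.5, -0.1, -0.0]
opening: 0.0449
```

Call:
servo_tool([
  [[-24.5,-13.5,1,0,0,-0.115],[-18,-12.5,1,0,0,-0.09],[-10.5,-9,0,0,0,-0.057],[0,0,0,0,0,0]],
])

```text
time: 32.9
ee_pos: [0.5708, -0.2146, 0.1367]
tcp_rot: [-180.0, -0.1, 154.8]
wrist_force: [0.0, 2.0, -0.4]
opening: 0.0452
```

```bash
python3 go.py .5725 -.2135 .089 154.7 4
```

```text
t 32.9 pos [ 0.5708 -0.2146  0.1367] yaw 154.8 q6 5 dyaw -0.1
[[-0.2, 0.3, 9.0, 0, 0, 0.0], [-0.3, 0.5, 14.9, 0, 0, 0.0], [-0.3, 0.5, 14.9, 0, 0, 0.0], [-0.2, 0.3, 9.0, 0, 0, 0.0]]
```

Call:
servo_tool([
  [[0,0.5,9,0,0,0],[-0.5,0.5,15,0,0,0],[-0.5,0.5,15,0,0,0],[0,0,8.5,0,0,0],[0,0,0,0,0,0]],
])

```text
time: 33.4
ee_pos: [0.5713, -0.2116, 0.0886]
tcp_rot: [-180.0, -0.2, 154.8]
wrist_force: [0.1, -0.1, 0.2]
opening: 0.0447
```

Call:
servo_tool([
  [[0,0,0,0,0,0],[0,0,0,0,0,0],[0,0,0,0,0,0],[0,0,0,0,0,0]],
], gripper=8)

```text
time: 33.8
ee_pos: [0.572, -0.2137, 0.0919]
tcp_rot: [-179.9, 0.1, 154.7]
wrist_force: [-4.6, -5.7, 2.6]
opening: 0.0143
```

Call:
servo_tool([
  [[0,0,0,0,0,0.12],[0,0,0,0,0,0.15],[0,0,0,0,0,0.15],[0,0,0,0,0,0.15],[0,0,0,0,0,0.12]],
])

```text
time: 34.3
ee_pos: [0.5717, -0.2141, 0.0918]
tcp_rot: [-179.9, 0.2, 114.8]
wrist_force: [-7.1, -9.1, 3.0]
opening: 0.0143
```

Call:
servo_tool([
  [[0,0,0,0,0,0.05],[0,0,0,0,0,0.03],[0,0,0,0,0,0]],
])

```text
time: 34.6
ee_pos: [0.5716, -0.2142, 0.0919]
tcp_rot: [-179.9, 0.2, 110.6]
wrist_force: [-6.8, -8.8, 3.0]
opening: 0.0145
```

```bash
python3 -c "
from workcell import bot
o=bot.get_obs();print(o['torque'],o['wrist_force'],o['tcp_rot'],o['q'][5])"
```

```text
[-1.64365065  1.1998383   0.69962553] [-6.77738436 -8.83927385  3.00065045] [-1.79889027e+02  1.74930544e-01  1.10580383e+02] 48.96953282326979
```

Screw 3 is at its stop (0.70 N m). I release, rise, and back well away for the final check.

Call:
servo_tool([
  [[0,0,0,0,0,0],[0,0,0,0,0,0],[0,0,0,0,0,0]],
], gripper=45)

```text
time: 34.9
ee_pos: [0.5726, -0.2124, 0.0912]
tcp_rot: [180.0, 0.0, 110.7]
wrist_force: [-0.2, -0.1, 0.5]
opening: 0.0454
```

Call:
servo_tool([
  [[0,0,-12,0,0,0],[0,0,-30,0,0,0],[0,0,-40,0,0,0],[0,0,-40,0,0,0],[0,0,-30,0,0,0]],
])

```text
time: 35.4
ee_pos: [0.5725, -0.2123, 0.2468]
tcp_rot: [179.9, 0.1, 110.7]
wrist_force: [1.2, -0.3, 0.4]
opening: 0.0448
```

```bash
python3 go.py .36 .25 .26 110 14
```

```text
t 35.4 pos [ 0.5725 -0.2123  0.2468] yaw 110.7 q6 49 dyaw -0.7
[[18.3, -1.3, -0.5, 0, 0, 0.0], [25.8, -1.8, -0.7, 0, 0, 0.001], [32.6, -2.3, -0.9, 0, 0, 0.001], [38.6, -2.8, -1.0, 0, 0, 0.001], [43.4, -3.1, -1.1, 0, 0, 0.001], [46.7, -3.4, -1.2, 0, 0, 0.001], [48.4, -3.6, -1.3, 0, 0, 0.001], [48.4, -3.7, -1.3, 0, 0, 0.001], [46.7, -3.6, -1.2, 0, 0, 0.001], [43.3, -3.4, -1.1, 0, 0, 0.001], [38.6, -3.1, -1.0, 0, 0, 0.001], [32.6, -2.6, -0.9, 0, 0, 0.001], [25.7, -2.1, -0.7, 0, 0, 0.001], [18.3, -1.5, -0.5, 0, 0, 0.0]]
```

Call:
servo_tool([
  [[18,-1,-1,0,0,0],[30,-2,-1,0,0,0],[40,-3,-1,0,0,0],[45,-3,-1,0,0,0],[45,-3,-1,0,0,0]],
])

```text
time: 35.9
ee_pos: [0.4974, -0.0488, 0.2488]
tcp_rot: [179.9, 0.0, 110.7]
wrist_force: [0.8, 1.1, 0.2]
opening: 0.045
```

Call:
servo_tool([
  [[45,-3,-1,0,0,0],[45,-3,-1,0,0,0],[45,-3,-1,0,0,0],[40,-3,-1,0,0,0],[40,-3,-1,0,0,0]],
])

```text
time: 36.4
ee_pos: [0.4072, 0.1472, 0.2542]
tcp_rot: [179.9, -0.0, 110.7]
wrist_force: [1.3, 0.9, -0.6]
opening: 0.0448
```

Call:
servo_tool([
  [[40,-3,-1,0,0,0],[30,-3,-1,0,0,0],[15,-1,0,0,0,0],[0,0,0,0,0,0]],
])

```text
time: 36.8
ee_pos: [0.3708, 0.2243, 0.2559]
tcp_rot: [179.9, -0.0, 110.9]
wrist_force: [1.3, -0.1, 0.6]
opening: 0.0449
```

```bash
python3 - <<'E'
from h import *
o=bot.get_obs();print(o['time'],o['ee_pos'],abs(o['qd']).max())
a=snap('side','sF');b=snap('top','tF')
f=lambda p,x,y,w,h:cv2.resize(p['color'][...,::-1][y:y+h,x:x+w],(390,390),interpolation=cv2.INTER_CUBIC)
th=np.linspace(0,2*np.pi,360)
L=[]
for p,(x,y,w) in((a,(235,190,100)),(b,(255,118,105))):
    im=f(p,x,y,w,w).copy()
    for z,r in((.042,.07),(.1,.026)):
        P=np.array([(proj(p,(.5365+r*np.cos(t),-.1258+r*np.sin(t),z))-[x,y]+.5)*390/w for t in th]); cv2.polylines(im,[P.astype(np.int32)],True,(0,0,255),1)
    L.append(im)
cv2.imwrite('pics/F.png',np.hstack(L)); cv2.imwrite('pics/Fall.png',np.hstack([cv2.resize(a['color'][...,::-1],(400,300)),cv2.resize(b['color'][...,::-1],(400,300))]))
E
```

```text
36.8 [0.37084879 0.22433393 0.25585153] 2.7824310187553274
```

View pics/F.png

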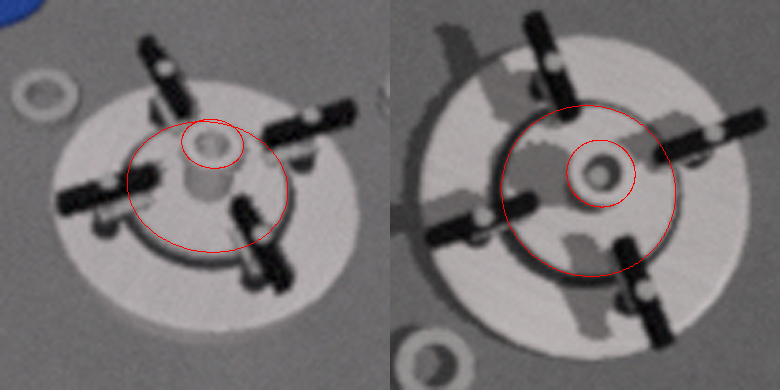

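View pics/Fall.png

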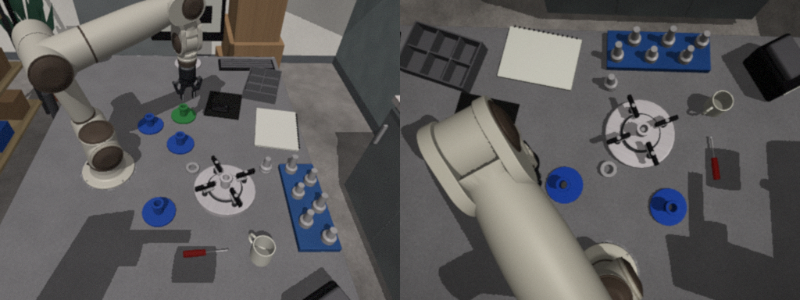

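Both views show the spool inside the seated outline, with the spindle centred in its bore (top crop ≈(602,175)). All four bars point at the spindle, the bystanders look in place, and the arm is clear.

Call:
servo_tool([
  [[0,0,0,0,0,0],[0,0,0,0,0,0]],
])

```text
time: 37.1
ee_pos: [0.372, 0.2221, 0.255]
tcp_rot: [180.0, 0.0, 110.6]
wrist_force: [0.4, 0.4, 0.3]
opening: 0.0451
```

```bash
python3 -c "
from workcell import bot
print(bot.job_done())"
```

```text
the job is handed in; nothing more can be done
None
```

The spool is seated on the spindle and all four claw screws are tightened home. The job was handed in at about 37 s of the 72 s allowed; handing in gives no verdict.

- **Spool:** I gripped the aluminium spool by its top flange and lowered it slowly over the spindle. It touched down at the expected height, going from 5 N of hanging weight to 7 N of upward contact, and I let go with all screws still loose.
- **First pass:** I turned each screw to about 0.75 rad, one diagonal pair after the other. A picture after the last one showed all four bars at about 45°.
- **Second pass:** I drove each screw to its stop, again in diagonal pairs. Each showed a torque rise to 0.67–1.07 N m against the roughly 0.1 N m of friction.
- **Final check:** In both cameras the spool matches the outline drawn for the seated position to about 1–2 mm. All four bars point at the spindle, the bystanders look unmoved by eye, and the arm is clear.

**Disagreements:**
- The gripper opening read about 2 mm below the stated part widths (49–50 mm on the 52 mm flange, 14 mm on the 16 mm bars).
- The closing fingers pushed the tool up by about 3 mm on each bar, and the screw axes lay up to 2 mm from the measured places.
- My circle fits to the fixture rim and the dark seat were poor, so I took the fixture centre from the screw caps and the spindle tip.

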